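# Set up a weighted glue-up of a slat on two feet

## Robot

A 6-joint arm with a two-finger parallel gripper is mounted at the origin on a cart in front of the work surface, level with it; the furniture and walls round the work are solid. World frame = base frame: x ahead of the robot, y to its left, z up, the work surface at z = 0. Lengths are in m, angles in rad, forces in N, time in s.
With the tool pointing down it reaches from about 0.35 to 0.775 m from the base axis. Payload 7.3 kg.
Tool frame: the origin (TCP) lies at the very end of the fingers, on their centre line; the grasp point (between the pads) lies 19 mm behind it (robot.tcp_to_grasp is the z of the grasp point in the tool frame, in m); z points along the fingers, y is the line along which they close (so a half turn about z gives the same grasp; the last joint's range is limited). The gripper opens to 92 mm and grips with 3 to 60 N. Pads are 19 mm wide; open, the fingers measure 130 mm over their backs; the gripper's body (75 mm by 190 mm) begins 47 mm behind the grasp point.
Start: joints at [1.05, 0.342, 1.524, -0, 1.275, -0.146], TCP at [0.192, 0.489, 0.227] pointing down, gripper open.
Joint ranges: [-2.53, 2.53], [-0.77, 2.02], [0.04, 2.7], [-1, 4.14], [0.28, 2.66], [-3.11, 3.11]. Speed limits (rad/s): [2.57, 2.57, 3.14, 3.14, 3.14, 3.14].

## Interface

Orientations are given as [roll, pitch, yaw] about the fixed x, y, z axes, in that order (R = Rz(yaw) Ry(pitch) Rx(roll)).
In Python, from cell import monitor, read_camera, get_calibration, job, robot gives the robot as it stands. The module is installed in compiled form; this text tells all that it offers.
- The arm moves only by the tool send_rows, never from a script. Its argument "targets" is a list of rows, each an object with "translation": the shift along the tool's x, y, z in cm, a list of three; "spin": the turn about the tool's z in degrees; "jaw": the opening, from 0 (shut) to 1 (fully open). A call has exactly 5 rows; each row is the pose to reach, as a shift and turn from the pose commanded when the call began, along the tool's axes at that moment; what a row does not reach only later rows make up. A row lasts 1/10 s, in which the tool goes at most 50 mm and 8.59 degrees, less where a joint would pass 70% of its speed; a pose out of reach is approached as far as the arm can. A call with a gripper value outside its range is refused whole. The fingers move at their own pace and stop on an object; "force" is the grip in N (left out, the last holds). Time passes only in rows, so rows that repeat a pose let the fingers close, or fill a call up. It gives the time, the measured TCP pose, the force, the opening and the grip force at its end, in the units of the state.
- monitor.observe(): the state, without advancing time (a new reading comes with each control period).
- read_camera(name): name is "scene" or "top" or "wrist"; returns (picture, depth): 480x640x3 uint8, red, green, blue; 480x640 float32, m along the optical axis (not along the pixel's ray), 0 where there is no reading.
- get_calibration(name): a dict with "intrinsics" (3x3 intrinsics, pixels), "D" ([k1, k2, p1, p2, k3] as OpenCV has them; the pictures are not rectified), "origin" and "orientation" of the camera in the world; the wrist camera has in their place "hand_eye" (4x4, takes a point from camera to tool coordinates, whose origin is the TCP and whose axes are the flange's). Camera axes: x right, y up, looking along -z (the intrinsics and any distortion apply to the point x, -y, -z); pixel columns grow to the right and rows downward; lengths in m; the calibration is good to about 2 mm. A picture is of the moment at which its call begins: read the wrist's pose just before it. get_calibration takes no time and is no camera call.
- job.hand_in(): hands the job in; it is judged then, once.
The state is a dict: "time": time; "qpos": joint angles; "qvel": joint speeds; "joint_efforts": joint torques, N m; "tool_pos": TCP position; "tool_rot": TCP orientation; "contact_force": force on the tool from outside, world axes, zero at the start; "torque": the same for the moment, N m; "opening": finger opening in m; "grip_force": force on a finger pad.
Only numpy, scipy, OpenCV 4.12 (cv2) and the standard library are available. Lean on these libraries where they do the work, as an engineer would, in place of code of your own. Each camera call takes 0.05 s, during which the arm holds its last target. There are 200 camera calls.

## Task

Set up the little rack for gluing on the grey board: stand each foot squarely on the paper that matches its width (the beech block on the wide paper, the narrow dark-wood foot on the narrow paper), then lay the slat flat across both feet, centred so that it overhangs equally at both ends and runs over the middle of each foot. Finally stand the weights upright on the slat, each centred over a foot: the jar of bolts over the beech block, the green tin over the dark foot. Do not push the cork block or the wedge about, and do not knock the jar or the tin over.

Things in the scene. Friction and masses are not known exactly. Their poses are not given: they have to be found in the camera images.
- beech_foot: loose foot, a plain pale beech block 52 (x) x 110 (y) x 42 (z) mm with sharp edges; 0.16 kg; origin at the centre of its underside, z up, y along its length. Grasp across the 52 mm. It starts in the clear area in front, well to the left or right of the grey board; the similar cork block and another block farther back beside the wooden box are not it.
- dark_foot: loose foot of dark hardwood, narrower: 32 (x) x 110 (y) x 42 (z) mm, with a small dark screw hole near each end of its top; 0.13 kg; origin at the centre of its underside, z up, y along its length. Grasp across the 32 mm.
- slat: loose pale wooden slat 60 (x) x 300 (y) x 15 (z) mm, a small dark screw hole near each end, lying flat on the bench at the start; 0.16 kg; origin at the centre of its underside, y along its length. Grasp across the 60 mm at its middle.
- bolt_jar: brown jar full of bolts with a grey tin lid, upright, 63 mm diameter, 79 mm high, 0.28 kg; origin at the centre of its underside, z up. Grasp across the 63 mm body. It starts in the clear area in front, well to the left or right of the grey board; a similar jar among the bottles at the back is background.
- tin: small green tin of paste with a grey lid, upright, 54 mm diameter, 61 mm high, 0.16 kg; origin at the centre of its underside, z up. Grasp across the 54 mm body. It starts in the clear area in front, well to the left or right of the grey board; a similar tin among the pots at the back left is background.
- board: flat grey board fixed to the bench, 130 (x) x 320 (y) mm, 10 mm thick (its top is 10 mm above the bench), with a thin dark line across its middle; origin at the centre of its underside. The two papers lie on it, one toward each end, 105 mm from its middle; which paper is at which end varies. The slat ends up along its y axis.
- wide_paper: wide white paper rectangle lying flat on the grey board (a foot set on it rests 10 mm above the bench; the paper is too thin to matter), 116 (x) x 58 (y) mm, fixed to it, a thin dark line across the middle of its length; origin at its centre. The place of the beech block, whose length (its y) lies along the paper's length (the paper's x).
- narrow_paper: narrow white paper rectangle lying flat on the grey board, as the wide one but 116 (x) x 36 (y) mm; origin at its centre. The place of the dark foot, whose length (its y) lies along the paper's length (the paper's x).
- cork_block: bystander: brown cork sanding block with a pale paper top, 63 x 115 x 34 mm, straight ahead beyond the board and slat; origin at the centre of its underside. Leave alone.
- wedge: bystander: pine wedge 34 x 120 x 32 mm, beyond the board and slat, a little to the left; origin at the centre of its underside. Leave alone.
Things that resemble listed ones, but are neither listed nor needed, are in the scene too. Leave any yellow look-alike of the beech_foot alone. Leave any blue or orange look-alike of the bolt_jar alone.

How it is judged:
By the outcome, as a careful person would: the job done as asked, in the order asked, and still so for the second after the job is handed in, with the robot touching nothing.
It also fails if it takes over 118 s, if anything falls off the work surface, if the arm or the gripper's body presses on something with over 40 N, if the wrist force passes 120 N, or if a joint passes its speed limit or range.

## Working session

There is one attempt and no reset: what is moved stays moved. The work goes in short steps, Python scripts to look and compute and a tool call to move; the robot and the scene stay as the last step left them, time stands still between calls to the robot, and variables do not carry over. Pictures are saved under pics/ and viewed, at most 14 in all, crops included, and the job is handed in when it is done.

Besides the shell and the picture viewer there is one more tool, called as name([rows], argument=value, ...), one row to a line, values as JSON. send_rows: Moves the arm, as the interface text tells. Its arguments: {"type":"object","properties":{"targets":{"type":"array"},"force":{"type":"number"}},"required":["targets"]}

```bash
mkdir -p pics; ls; python3 - <<'E'
from cell import monitor, read_camera, get_calibration, job, robot
import cv2,numpy as np
s=monitor.observe();print(s)
for n in("scene","top"):
    p,d=read_camera(n);cv2.imwrite(f"pics/{n}0.png",p[...,::-1]);np.savez(f"{n}0.npz",p=p,d=d)
    print(n,get_calibration(n))
print(get_calibration("wrist"),robot.tcp_to_grasp)
E
```

```text
pics
{'time': 0.0, 'qpos': array([ 1.05000794e+00,  3.42706424e-01,  1.52503099e+00,  9.13561332e-06,
        1.27537181e+00, -1.46010066e-01]), 'qvel': array([-0.00141693,  0.00145455, -0.00036726,  0.00015726, -0.00051738,
        0.00084811]), 'joint_efforts': array([-2.07384505e-04, -4.31255150e+01, -2.44218081e+01,  7.17270887e-02,
        5.61798178e-02, -1.41523115e-04]), 'tool_pos': array([0.19196253, 0.488211  , 0.22604854]), 'tool_rot': array([-3.14009349e+00, -2.29291580e-04,  2.76681149e+00]), 'contact_force': array([0.04924804, 0.41497056, 0.30061892]), 'torque': array([-0.05688686, -0.06804409, -0.01361495]), 'grip_force': 0.0, 'opening': 0.09168741200096883}
scene {'intrinsics': array([[487.12592437,   0.        , 319.18901066],
       [  0.        , 487.12592437, 235.52951407],
       [  0.        ,   0.        ,   1.        ]]), 'D': array([-0.00481341,  0.        ,  0.        ,  0.        ,  0.        ]), 'origin': array([-0.1422794 , -0.66855124,  1.05128166]), 'orientation': array([ 0.78852628, -0.0169269 , -0.83150265])}
top {'intrinsics': array([[612.10410986,  
[... 239 characters left out ...]
 0.00242784, 1.77752938]), 'orientation': array([ 0.13781493, -0.00220471, -1.57687316])}
{'intrinsics': array([[402.50494118,   0.        , 322.07654272],
       [  0.        , 402.50494118, 236.45129203],
       [  0.        ,   0.        ,   1.        ]]), 'D': array([-0.04751644,  0.        ,  0.        ,  0.        ,  0.        ]), 'hand_eye': array([[ 3.17081126e-04,  9.56252954e-01,  2.92540914e-01,
         7.82639869e-02],
       [ 9.99999703e-01, -9.77244369e-05, -7.64446063e-04,
        -2.89884112e-04],
       [-7.02415410e-04,  2.92541070e-01, -9.56252701e-01,
        -1.58850043e-01],
       [ 0.00000000e+00,  0.00000000e+00,  0.00000000e+00,
         1.00000000e+00]])} -0.0188
```

View pics/top0.png

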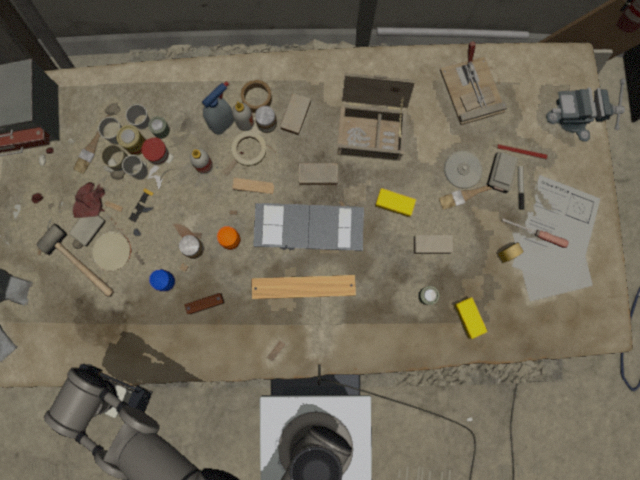

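View pics/scene0.png

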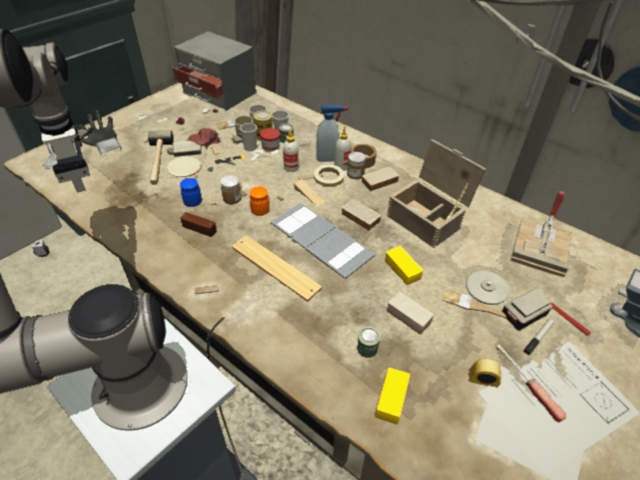

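The top view shows the board at (309,228), with the wide paper at its left end (272,219) and the narrow one at its right (344,228). The slat is at (303,287), the dark foot at (204,303), the jar at (190,245), the tin at (429,296) and the beech block at (433,244).

```bash
cat > h.py <<'E'
from cell import monitor, read_camera, get_calibration, job, robot
import cv2,numpy as np
from scipy.spatial.transform import Rotation as R
def campose(n,s=None):
    c=get_calibration(n)
    if n=="wrist":
        T=np.eye(4);T[:3,:3]=R.from_euler('xyz',s["tool_rot"]).as_matrix();T[:3,3]=s["tool_pos"]
        T=T@c["hand_eye"]
    else:
        T=np.eye(4);T[:3,:3]=R.from_euler('xyz',c["orientation"]).as_matrix();T[:3,3]=c["origin"]
    return c,T
class View:
    def __init__(s,n,save=None):
        st=monitor.observe();s.p,s.d=read_camera(n);s.c,s.T=campose(n,st);s.st=st
        if save: cv2.imwrite(f"pics/{save}.png",s.p[...,::-1])
        v,u=np.mgrid[:480,:640];s.r=s.rays(np.c_[u.ravel(),v.ravel()]).reshape(480,640,3)
        s.P=s.T[:3,3]+s.r*s.d[...,None]; s.Z=np.where(s.d>0,s.P[...,2],-9)
    def rays(s,px):
        q=cv2.undistortPoints(np.float64(px).reshape(-1,1,2),s.c["intrinsics"],np.array(s.c["D"])).reshape(-1,2)
        return np.c_[q[:,0],-q[:,1],-np.ones(len(q))]@s.T[:3,:3].T
    def onplane(s,px,z):
        r=s.rays(px);return (s.T[:3,3]+r*((z-s.T[2,3])/r[:,2])[:,None])[:,:2]
    def proj(s,w):
        q=(np.float64(w).reshape(-1,3)-s.T[:3,3])@s.T[:3,:3]
        return cv2.projectPoints(q*[1,-1,-1],np.zeros(3),np.zeros(3),s.c["intrinsics"],np.array(s.c["D"]))[0].reshape(-1,2)
    def find(s,mask,z,at,rad=.12):
        """blob nearest to xy 'at' on plane z: centre, (short,long), angle of long axis, zmedian, box"""
        XY=s.T[:2,3]+s.r[...,:2]*((z-s.T[2,3])/s.r[...,2])[...,None]
        m=(mask&(np.hypot(*(XY-at).transpose(2,0,1))<rad)).astype(np.uint8)
        m=cv2.morphologyEx(m,cv2.MORPH_OPEN,np.ones((3,3)))
        n,l,a,c=cv2.connectedComponentsWithStats(m)
        i=max(range(1,n),key=lambda k:a[k,4]);b=(l==i).astype(np.uint8)
        cn=max(cv2.findContours(b,cv2.RETR_EXTERNAL,cv2.CHAIN_APPROX_NONE)[0],key=len).reshape(-1,2)
        w=s.onplane(cn,z);o=w.mean(0)
        (c0,sz,ang)=cv2.minAreaRect(np.float32((w-o)*1000))
        ang=np.radians(ang)
        if sz[0]<sz[1]: ang+=np.pi/2
        ang=(ang+np.pi/2)%np.pi-np.pi/2
        edge=cn.min()<2 or cn[:,0].max()>637 or cn[:,1].max()>477
        return dict(c=(o+np.array(c0)/1000).round(4),size=np.sort(sz).round(1),ang=round(np.degrees(ang),2),z=round(float(np.median(s.Z[b>0])),4),edge=bool(edge))
    def top(s,z,at,rad=.12,tol=.008): return s.find(abs(s.Z-z)<tol,z,at,rad)
def go(st,xy,z,yaw=None):
    """shift in tool axes (cm) and spin (deg) to bring the TCP to xy,z with tool-z yaw (deg)"""
    M=R.from_euler('xyz',st["tool_rot"]).as_matrix()
    t=M.T@(np.r_[xy,z]-st["tool_pos"])*100
    cur=np.degrees(np.arctan2(M[1,1],M[0,1])) # heading of tool y
    sp=None if yaw is None else -((yaw-cur+90)%180-90)
    return t.round(2),sp and round(sp,1),"q6 %.2f"%st["qpos"][5],"ycur %.1f"%cur
E
python3 - <<'E'
from h import *
V=View("top")
g=lambda u,v,z:V.onplane([[u,v]],z)[0]
for n,u,v,z in[("beech",433,244,.042),("dark",204,303,.042),("jar",190,245,.079),("tin",429,296,.061),("slat",303,287,.015),("cork",318,173,.034),("blue",162,281,.08),("orange",228,238,.08),("yel1",396,202,.042),("wedge",253,186,.03)]:
    a=g(u,v,z);print(n,a.round(3),V.top(z,a,.17 if n=="slat" else .08,.006 if n!="slat" else .005))
h=cv2.cvtColor(V.p,cv2.COLOR_RGB2HSV)
w=(h[...,1]<30)&(h[...,2]>170)
for n,u,v in[("wide",272,219),("narrow",344,228)]: print(n,V.find(w,.01,g(u,v,.01),.1))
print("board",V.find((h[...,1]<45)&(h[...,2]>80)&(abs(V.Z-.01)<.02),.01,g(309,228,.01),.2))
for px in[(272,210),(300,228),(344,215),(200,340)]:print(V.p[px[1],px[0]],V.Z[px[1],px[0]])
E
```

```text
beech [ 0.581 -0.339] {'c': array([ 0.5825, -0.3607]), 'size': array([49.5, 68.7]), 'ang': np.float64(89.59), 'z': 0.0423, 'edge': False}
dark [0.416 0.318] {'c': array([0.4158, 0.2886]), 'size': array([16.4, 45.9]), 'ang': np.float64(-74.16), 'z': 0.0423, 'edge': False}
jar [0.577 0.354] {'c': array([0.5776, 0.3581]), 'size': array([48.7, 51.5]), 'ang': np.float64(1.16), 'z': 0.0792, 'edge': False}
tin [ 0.431 -0.319] {'c': array([ 0.4357, -0.3229]), 'size': array([28.3, 33.8]), 'ang': np.float64(44.3), 'z': 0.0603, 'edge': False}
slat [0.462 0.037] {'c': array([ 0.4569, -0.0888]), 'size': array([31.7, 37.6]), 'ang': np.float64(-0.71), 'z': 0.015, 'edge': False}
cork [ 0.794 -0.009] {'c': array([ 0.7954, -0.0102]), 'size': array([ 57.3, 108.4]), 'ang': np.float64(89.7), 'z': 0.0333, 'edge': False}
blue [0.476 0.431] {'c': array([0.4855, 0.4419]), 'size': array([36.6, 42.9]), 'ang': np.float64(-89.95), 'z': 0.0791, 'edge': False}
orange [0.596 0.246] {'c': array([0.5979, 0.2642]), 'size': array([25.5, 37.3]), 'ang': np.float64(0.82), 'z': 0.0792, 'edge': False}
yel1 [ 0.705 -0.234] {'c': array([ 0.6885, -0.247 ]), 'size': array([26.3, 26.6]), 'ang': np.float64(-1.52), 'z': 0.0424, 'edge': False}
wedge [0.757 0.182] {'c': array([0.7696, 0.2379]), 'size': array([5.9, 6.2]), 'ang': np.float64(0.96), 'z': 0.0319, 'edge': False}
wide {'c': array([0.6175, 0.1268]), 'size': array([52.8, 53.4]), 'ang': np.float64(0.12), 'z': 0.0114, 'edge': False}
narrow {'c': array([ 0.6653, -0.0858]), 'size': array([32.4, 50.8]), 'ang': np.float64(-0.67), 'z': 0.0108, 'edge': False}
board {'c': array([0.6406, 0.0203]), 'size': array([134.6, 323.6]), 'ang': np.float64(87.55), 'z': 0.0106, 'edge': False}
[186 188 184] 0.009024342924483397
[116 116 117] 0.01788821347124614
[184 184 181] 0.004476857773950682
[128 116  96] 0.00016916386900822644
```

```bash
python3 - <<'E'
from h import *
s=monitor.observe()
print(go(s,[.62,.02],.25,87.5), s["qpos"])
E
```

```text
(array([-56.97, -27.91,  -2.36]), np.float64(-19.0), 'q6 -0.15', 'ycur 68.5') [ 1.04999380e+00  3.42548697e-01  1.52477418e+00  3.08719551e-05
  1.27538671e+00 -1.45972534e-01]
```

send_rows([
  {"translation": [-4.5, -2, -0.5], "spin": 0, "jaw": 1},
  {"translation": [-9, -4, -1], "spin": 0, "jaw": 1},
  {"translation": [-13, -6, -1.5], "spin": 0, "jaw": 1},
  {"translation": [-17, -8, -2], "spin": 0, "jaw": 1},
  {"translation": [-21, -10, -2.4], "spin": 0, "jaw": 1},
])

```text
time: 0.65
tool_pos: [0.3518, 0.3172, 0.2509]
tool_rot: [3.141, 0.0, 2.767]
contact_force: [0.1, 0.4, 0.2]
opening: 0.0918
grip_force: 0.0
```

send_rows([
  {"translation": [-4.4, -2.2, 0], "spin": 0, "jaw": 1},
  {"translation": [-8.8, -4.4, 0], "spin": 0, "jaw": 1},
  {"translation": [-13.2, -6.6, 0], "spin": 0, "jaw": 1},
  {"translation": [-17.6, -8.8, 0], "spin": 0, "jaw": 1},
  {"translation": [-22, -11, 0], "spin": 0, "jaw": 1},
])

```text
time: 1.15
tool_pos: [0.5164, 0.134, 0.2506]
tool_rot: [3.142, -0.0, 2.767]
contact_force: [0.5, 0.5, -0.1]
opening: 0.0918
grip_force: 0.0
```

send_rows([
  {"translation": [-4, -2, 0], "spin": -5, "jaw": 1},
  {"translation": [-8, -4, 0], "spin": -10, "jaw": 1},
  {"translation": [-12, -6, 0], "spin": -15, "jaw": 1},
  {"translation": [-14, -7, 0], "spin": -19, "jaw": 1},
  {"translation": [-14, -7, 0], "spin": -19, "jaw": 1},
])

```text
time: 1.65
tool_pos: [0.6214, 0.0165, 0.2493]
tool_rot: [-3.141, -0.001, 3.096]
contact_force: [-0.1, 0.3, 0.4]
opening: 0.0919
grip_force: 0.0
```

```bash
python3 - <<'E'
from h import *
V=View("wrist","w1");np.savez("w1.npz",p=V.p,d=V.d);print(V.st["time"],V.st["tool_pos"],V.st["tool_rot"],V.st["qpos"])
h=cv2.cvtColor(V.p,cv2.COLOR_RGB2HSV)
w=((h[...,1]<30)&(h[...,2]>160)).astype(np.uint8)
w=cv2.morphologyEx(w,cv2.MORPH_CLOSE,np.ones((9,9)))>0
for n,a in[("wide",(.63,.127)),("narrow",(.655,-.086))]: print(n,V.find(w,.01,np.array(a),.09))
E
```

```text
1.65 [0.62139052 0.01645917 0.24930137] [-3.14113257e+00 -1.10151758e-03  3.09623518e+00] [-9.64711298e-02  5.10573169e-01  1.19520159e+00 -5.20421598e-04
  1.43689449e+00 -1.62184048e+00]
wide {'c': array([0.6467, 0.1133]), 'size': array([126.1, 128.7]), 'ang': np.float64(-2.54), 'z': 0.0114, 'edge': False}
narrow {'c': array([ 0.6383, -0.0739]), 'size': array([128.6, 139.9]), 'ang': np.float64(87.44), 'z': 0.011, 'edge': False}
```

View pics/w1.png

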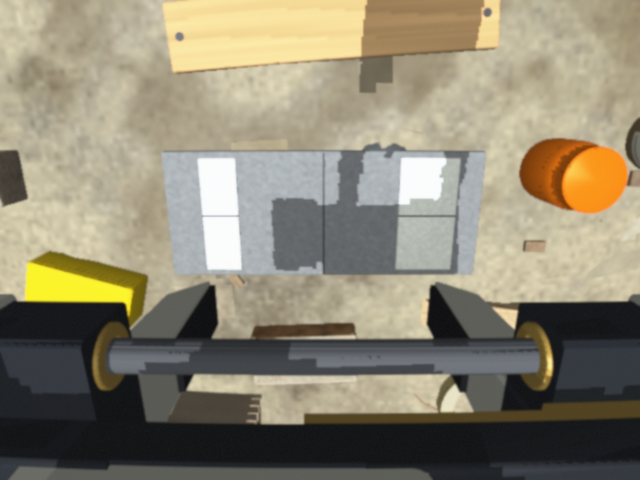

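The wrist view shows the board at (163–485, 151–275). The narrow paper is lit at (220,213), and the wide paper at (428,213) is partly shaded. I'll take the board from its neutral hue.

```bash
python3 - <<'E'
from h import *
V=View("wrist")
p=V.p.astype(int)
h=cv2.cvtColor(V.p,cv2.COLOR_RGB2HSV)
for q in[(180,213),(220,190),(300,240),(425,180),(425,240),(320,120),(320,300),(140,200),(500,230)]:print(q,V.p[q[1],q[0]],end=' ')
rb=(p[...,0]-p[...,2])/(p.sum(2)+1)
m=(rb<.035)&(p.sum(2)>100)
m[285:]=0
m=cv2.morphologyEx(m.astype(np.uint8),cv2.MORPH_CLOSE,np.ones((5,5)))>0
cv2.imwrite("pics/m.png",m*255)
print("board",V.find(m,.01,np.array([.64,.02]),.2))
w=(h[...,1]<30)&(h[...,2]>200)
w=cv2.morphologyEx(w.astype(np.uint8),cv2.MORPH_CLOSE,np.ones((5,5)))>0
print("narrow",V.find(w,.01,np.array([.643,-.086]),.09))
# line edges along rows for wide paper, on shaded lower part
g=cv2.GaussianBlur(cv2.cvtColor(V.p,cv2.COLOR_RGB2GRAY),(3,3),0).astype(int)
for r in (225,245,260):
    d=np.diff(g[r]);print(r,390+d[390:410].argmax(),440+d[440:465].argmin(),310+g[r,310:335].argmin(), d[390:410].max(),d[440:465].min())
print("midline pts",V.onplane([[323.5,165],[323.5,255]],.01))
E
```

```text
(180, 213) [180 186 189] (220, 190) [251 252 253] (300, 240) [ 99 102 104] (425, 180) [251 252 253] (425, 240) [178 185 176] (320, 120) [168 158 136] (320, 300) [181 172 146] (140, 200) [172 162 136] (500, 230) [206 199 172] board {'c': array([0.6385, 0.0164]), 'size': array([137.5, 320.3]), 'ang': np.float64(87.58), 'z': 0.011, 'edge': False}
narrow {'c': array([ 0.6375, -0.0891]), 'size': array([ 38.9, 119.1]), 'ang': np.float64(-2.52), 'z': 0.0115, 'edge': False}
225 395 451 321 23 -22
245 394 450 321 22 -22
260 393 448 321 24 -24
midline pts [[0.59010669 0.0207138 ]
 [0.6838075  0.01652245]][ WARN:0@1.186] global loadsave.cpp:1063 imwrite_ Unsupported depth image for selected encoder is fallbacked to CV_8U.
```

```bash
python3 - <<'E'
from h import *
V=View("wrist")
print(V.st["tool_pos"],V.st["tool_rot"])
e=V.onplane([[395.5,225],[451.5,225],[394.5,245],[450.5,245],[393.5,260],[448.5,260]],.01);print(e)
g=cv2.cvtColor(V.p,cv2.COLOR_RGB2GRAY).astype(int)
for c in (410,430,445,220): # crossing dark line rows; paper ends
    col=g[:,c];d=np.diff(col);r=205+col[205:225].argmin();t=148+d[148:165].argmax();b=262+d[262:278].argmin()
    print(c,t,r,b,V.onplane([[c,t+.5],[c,r],[c,b+.5]],.01).round(4).tolist())
for c in (320,): 
    for r in (170,190,230,260): 
        cc=312+g[r,312:335].argmin();print(r,cc,V.onplane([[cc,r]],.01))
print(go(V.st,[.58,-.345],.25,0))
E
```

```text
[0.61975182 0.01927138 0.24996283] [ 3.14106251e+00 -1.63002356e-03  3.09647735e+00]
[[0.65408859 0.09318445]
 [0.65666928 0.1512272 ]
 [0.67572481 0.09231745]
 [0.67842225 0.15123712]
 [0.69238062 0.09139671]
 [0.6951182  0.1499284 ]]
410 158 217 270 [[0.5869, 0.107], [0.6463, 0.108], [0.7051, 0.1091]]
430 159 217 270 [[0.5887, 0.1268], [0.6472, 0.1286], [0.7062, 0.1306]]
445 159 217 270 [[0.5893, 0.1417], [0.6478, 0.1441], [0.7069, 0.1467]]
220 159 217 270 [[0.5794, -0.0796], [0.6375, -0.0863], [0.696, -0.0933]]
170 320 [[0.59435056 0.01817633]]
190 320 [[0.61430763 0.01725296]]
230 320 [[0.65593875 0.01532526]]
260 320 [[0.68882587 0.0138011 ]]
(array([ 2.330e+00, -3.657e+01, -2.000e-02]), np.float64(87.4), 'q6 -1.62', 'ycur 87.4')
```

send_rows([
  {"translation": [0, -3, 0], "spin": 8, "jaw": 1},
  {"translation": [0.5, -6, 0], "spin": 16, "jaw": 1},
  {"translation": [0.5, -9, 0], "spin": 24, "jaw": 1},
  {"translation": [1, -12, 0], "spin": 32, "jaw": 1},
  {"translation": [1, -15, 0], "spin": 40, "jaw": 1},
])

```text
time: 2.3
tool_pos: [0.6027, -0.1294, 0.2513]
tool_rot: [3.141, -0.0, 2.396]
contact_force: [0.1, 0.5, 0.8]
opening: 0.0921
grip_force: 0.0
```

```bash
python3 - <<'E'
from h import *
print(go(monitor.observe(),[.58,-.345],.2,0))
E
```

```text
(array([-12.96, -17.38,   5.13]), np.float64(47.3), 'q6 -1.16', 'ycur 47.3')
```

send_rows([
  {"translation": [-2.6, -3.6, 1], "spin": 8, "jaw": 1},
  {"translation": [-5.2, -7, 2], "spin": 16, "jaw": 1},
  {"translation": [-7.8, -10.5, 3], "spin": 24, "jaw": 1},
  {"translation": [-10.5, -14, 4], "spin": 32, "jaw": 1},
  {"translation": [-13, -17, 5], "spin": 40, "jaw": 1},
])

```text
time: 2.8
tool_pos: [0.5844, -0.3436, 0.2009]
tool_rot: [3.141, 0.0, 1.697]
contact_force: [0.4, -0.1, 0.2]
opening: 0.0921
grip_force: 0.0
```

send_rows([
  {"translation": [0, 0, 0], "spin": 7.2, "jaw": 1},
  {"translation": [0, 0, 0], "spin": 7.2, "jaw": 1},
  {"translation": [0, 0, 0], "spin": 7.2, "jaw": 1},
  {"translation": [0, 0, 0], "spin": 7.2, "jaw": 1},
  {"translation": [0, 0, 0], "spin": 7.2, "jaw": 1},
])

```text
time: 3.3
tool_pos: [0.5852, -0.3421, 0.2014]
tool_rot: [3.141, 0.0, 1.579]
contact_force: [-0.0, -0.2, -0.5]
opening: 0.0914
grip_force: 0.0
```

```bash
python3 - <<'E'
from h import *
V=View("wrist","w2");print(V.st["time"],V.st["tool_pos"],V.st["tool_rot"])
b=V.top(.042,np.array([.58,-.34]),.1,.01);print(b);print(V.proj([.58,-.34,.042]))
i=lambda x,y:V.p[int(y),int(x)]
E
```

```text
3.3 [ 0.5852096  -0.34207502  0.20139239] [3.14090009e+00 3.95426648e-04 1.57948619e+00]
{'c': array([ 0.5854, -0.345 ]), 'size': array([ 51.7, 110.1]), 'ang': np.float64(89.43), 'z': 0.0427, 'edge': False}
[[314.38195806 212.08228577]]
```

View pics/w2.png

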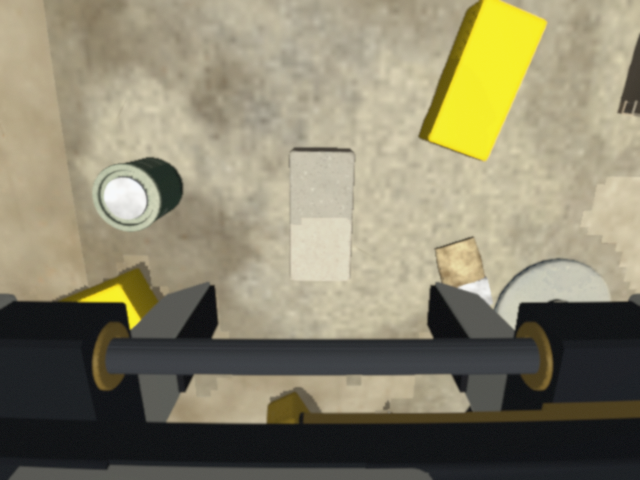

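The view shows the beech block at (322,215), and depth puts it at (0.585, -0.345, z 0.042). Its 52×110 mm size matches.

send_rows([
  {"translation": [-0.1, 0, 5], "spin": 1.1, "jaw": 1},
  {"translation": [-0.3, 0, 10], "spin": 1.1, "jaw": 1},
  {"translation": [-0.3, 0, 14.5], "spin": 1.1, "jaw": 1},
  {"translation": [-0.3, 0, 17.5], "spin": 1.1, "jaw": 1},
  {"translation": [-0.3, 0, 19.3], "spin": 1.1, "jaw": 1},
])

```text
time: 3.85
tool_pos: [0.5835, -0.3448, 0.0044]
tool_rot: [-3.138, -0.003, 1.559]
contact_force: [-0.2, 0.4, -0.8]
opening: 0.0913
grip_force: 0.0
```

send_rows([
  {"translation": [0, 0, 0], "spin": 0, "jaw": 1},
  {"translation": [0, 0, 0], "spin": 0, "jaw": 0.3},
  {"translation": [0, 0, 0], "spin": 0, "jaw": 0.3},
  {"translation": [0, 0, 0], "spin": 0, "jaw": 0.3},
  {"translation": [0, 0, 0], "spin": 0, "jaw": 0.3},
], force=25)

```text
time: 4.35
tool_pos: [0.5853, -0.3466, 0.009]
tool_rot: [3.14, 0.001, 1.557]
contact_force: [-0.1, -0.4, -0.7]
opening: 0.0644
grip_force: 0.0
```

send_rows([
  {"translation": [0, 0, 0], "spin": 0, "jaw": 0.3},
  {"translation": [0, 0, 0], "spin": 0, "jaw": 0.3},
  {"translation": [0, 0, 0], "spin": 0, "jaw": 0.3},
  {"translation": [0, 0, -1], "spin": 0, "jaw": 0.3},
  {"translation": [0, 0, -4], "spin": 0, "jaw": 0.3},
])

```text
time: 4.85
tool_pos: [0.5828, -0.3448, 0.0449]
tool_rot: [-3.136, -0.004, 1.557]
contact_force: [0.8, -0.1, -1.1]
opening: 0.0519
grip_force: 25.0
```

```bash
python3 - <<'E'
from h import *
s=monitor.observe();print(s["tool_pos"],s["tool_rot"],s["grip_force"],s["opening"])
print(go(s,[.6466,.1215],.15,87.5))
E
```

```text
[ 0.5828113  -0.34476015  0.04487089] [-3.13576153 -0.00449364  1.55721304] 24.99866008758545 0.05194902960049374
(array([ 46.76,   5.68, -10.34]), np.float64(-88.3), 'q6 -0.63', 'ycur -0.8')
```

send_rows([
  {"translation": [3, 0.5, -3.5], "spin": -8, "jaw": 0.3},
  {"translation": [7, 1, -7], "spin": -16, "jaw": 0.3},
  {"translation": [11.5, 1.5, -9], "spin": -24, "jaw": 0.3},
  {"translation": [16, 2, -10], "spin": -32, "jaw": 0.3},
  {"translation": [20.5, 2.5, -10], "spin": -40, "jaw": 0.3},
])

```text
time: 5.35
tool_pos: [0.6135, -0.1401, 0.1506]
tool_rot: [3.139, 0.004, 2.261]
contact_force: [0.3, -0.1, -1.1]
opening: 0.052
grip_force: 25.0
```

```bash
python3 - <<'E'
from h import *
s=monitor.observe();print(s["tool_pos"],s["tool_rot"],s["grip_force"],s["opening"])
print(go(s,[.648,.1215],.12,87.5))
E
```

```text
[ 0.6135314  -0.14008493  0.1506257 ] [3.13898718 0.00367596 2.26083965] 24.99370515346527 0.05196803583503253
(array([17.99, 19.3 ,  3.05]), np.float64(-48.0), 'q6 -1.04', 'ycur 39.5')
```

send_rows([
  {"translation": [3, 3.2, 0], "spin": -8, "jaw": 0.3},
  {"translation": [6, 6.4, 0], "spin": -16, "jaw": 0.3},
  {"translation": [9, 9.6, 0], "spin": -24, "jaw": 0.3},
  {"translation": [12, 12.8, 1], "spin": -32, "jaw": 0.3},
  {"translation": [15, 16, 2], "spin": -40, "jaw": 0.3},
])

```text
time: 5.85
tool_pos: [0.6418, 0.0776, 0.1283]
tool_rot: [3.141, 0.001, 2.959]
contact_force: [0.7, 0.2, -1.2]
opening: 0.0517
grip_force: 25.0
```

send_rows([
  {"translation": [-0.1, 2, 0.5], "spin": -4, "jaw": 0.3},
  {"translation": [-0.2, 4, 1], "spin": -8, "jaw": 0.3},
  {"translation": [-0.2, 4, 1], "spin": -8, "jaw": 0.3},
  {"translation": [-0.2, 4, 1], "spin": -8, "jaw": 0.3},
  {"translation": [-0.2, 4, 1], "spin": -8, "jaw": 0.3},
])

```text
time: 6.35
tool_pos: [0.6511, 0.1137, 0.1181]
tool_rot: [-3.141, 0.0, 3.091]
contact_force: [-0.2, -0.8, -1.2]
opening: 0.052
grip_force: 25.0
```

```bash
python3 - <<'E'
from h import *
s=monitor.observe();print(s["tool_pos"],s["tool_rot"],s["grip_force"],s["opening"])
print(go(s,[.648,.1215],.02,87.5))
E
```

```text
[0.65107245 0.11370952 0.11810492] [-3.14141036e+00  2.59985264e-04  3.09133614e+00] 24.99859482049942 0.052009012707872414
(array([0.35, 0.76, 9.81]), np.float64(-0.4), 'q6 -1.46', 'ycur 87.1')
```

send_rows([
  {"translation": [0.2, 0.4, 3.5], "spin": -0.4, "jaw": 0.3},
  {"translation": [0.35, 0.8, 6.5], "spin": -0.4, "jaw": 0.3},
  {"translation": [0.35, 0.8, 8.5], "spin": -0.4, "jaw": 0.3},
  {"translation": [0.35, 0.8, 8.8], "spin": -0.4, "jaw": 0.3},
  {"translation": [0.35, 0.8, 8.8], "spin": -0.4, "jaw": 0.3},
])

```text
time: 6.85
tool_pos: [0.6481, 0.1219, 0.03]
tool_rot: [-3.142, -0.0, 3.099]
contact_force: [0.2, -0.0, -0.9]
opening: 0.052
grip_force: 25.0
```

```bash
python3 - <<'E'
from h import *
V=View("wrist","w3")
s=monitor.observe();print(s["tool_pos"],s["tool_rot"])
print(go(s,[.648,.1215],.019,87.5))
E
```

```text
[0.64880947 0.12214418 0.03099281] [3.14137381e+00 1.80592301e-03 3.09885223e+00]
(array([ 0.08, -0.07,  1.2 ]), np.float64(0.1), 'q6 -1.46', 'ycur 87.6')
```

View pics/w3.png

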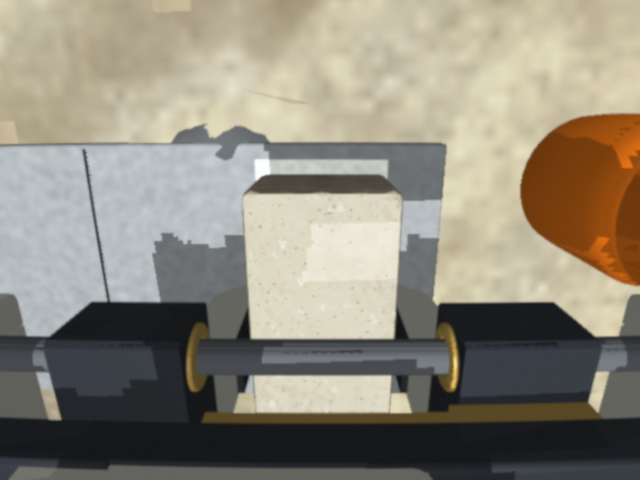

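The block sits centred over the wide paper: paper 254–388, block centred near column 322. I'll lower and release it.

send_rows([
  {"translation": [0, 0, 0.5], "spin": 0, "jaw": 0.3},
  {"translation": [0, 0, 0.9], "spin": 0, "jaw": 0.3},
  {"translation": [0, 0, 1.1], "spin": 0, "jaw": 0.3},
  {"translation": [0, 0, 1.1], "spin": 0, "jaw": 0.3},
  {"translation": [0, 0, 1.1], "spin": 0, "jaw": 0.3},
])

```text
time: 7.4
tool_pos: [0.648, 0.1229, 0.0188]
tool_rot: [3.142, 0.0, 3.1]
contact_force: [0.7, -0.1, -0.8]
opening: 0.0517
grip_force: 25.0
```

send_rows([
  {"translation": [0, 0, 0], "spin": 0, "jaw": 0.9},
  {"translation": [0, 0, 0], "spin": 0, "jaw": 0.9},
  {"translation": [0, 0, 0], "spin": 0, "jaw": 0.9},
  {"translation": [0, 0, -1], "spin": 0, "jaw": 0.9},
  {"translation": [0, 0, -5], "spin": 0, "jaw": 0.9},
])

```text
time: 7.9
tool_pos: [0.6451, 0.1226, 0.0655]
tool_rot: [-3.141, -0.009, 3.1]
contact_force: [0.5, 0.1, 0.8]
opening: 0.0817
grip_force: 0.0
```

send_rows([
  {"translation": [0, 0, -5], "spin": 0, "jaw": 1},
  {"translation": [0, 0, -10], "spin": 0, "jaw": 1},
  {"translation": [0, 0, -14], "spin": 0, "jaw": 1},
  {"translation": [0, 0, -14], "spin": 0, "jaw": 1},
  {"translation": [0, 0, -14], "spin": 0, "jaw": 1},
])

```text
time: 8.4
tool_pos: [0.6483, 0.1229, 0.2106]
tool_rot: [3.141, 0.003, 3.1]
contact_force: [1.0, -0.4, -0.1]
opening: 0.0917
grip_force: 0.0
```

```bash
python3 - <<'E'
from h import *
V=View("wrist","w4");print(V.st["time"],V.st["tool_pos"],V.st["tool_rot"])
print(V.top(.052,np.array([.6466,.1215]),.1,.008))
p=V.p.astype(int);m=(p.min(2)>225)
m=cv2.morphologyEx(m.astype(np.uint8),cv2.MORPH_CLOSE,np.ones((5,5)))>0
try: print("narrow",V.find(m,.01,np.array([.6375,-.089]),.08))
except Exception as e: print(e)
print(go(V.st,[.416,.315],.2,16))
E
```

```text
8.4 [0.64826232 0.12291114 0.21056275] [3.14119133e+00 3.09035791e-03 3.10020437e+00]
{'c': array([0.6473, 0.123 ]), 'size': array([ 51.7, 109.2]), 'ang': np.float64(-2.2), 'z': 0.0529, 'edge': False}
narrow {'c': array([ 0.6376, -0.0896]), 'size': array([ 36. , 116.1]), 'ang': np.float64(-2.63), 'z': 0.0115, 'edge': False}
(array([24.  , 18.23,  0.99]), np.float64(71.6), 'q6 -1.46', 'ycur 87.6')
```

send_rows([
  {"translation": [3, 2.2, 0], "spin": 8, "jaw": 1},
  {"translation": [6, 4.4, 0], "spin": 16, "jaw": 1},
  {"translation": [9, 6.6, 0], "spin": 24, "jaw": 1},
  {"translation": [12, 8.8, 0], "spin": 32, "jaw": 1},
  {"translation": [15, 11, 0], "spin": 40, "jaw": 1},
])

```text
time: 8.95
tool_pos: [0.5004, 0.2394, 0.2069]
tool_rot: [-3.138, -0.002, 2.396]
contact_force: [1.0, 0.2, 0.5]
opening: 0.0915
grip_force: 0.0
```

```bash
python3 - <<'E'
from h import *
print(go(monitor.observe(),[.416,.315],.2,15))
E
```

```text
(array([11.33, -0.17,  0.71]), np.float64(32.3), 'q6 -0.52', 'ycur 47.3')
```

send_rows([
  {"translation": [3, 0, 0], "spin": 8, "jaw": 1},
  {"translation": [6, 0, 0], "spin": 16, "jaw": 1},
  {"translation": [9, 0, 0.5], "spin": 24, "jaw": 1},
  {"translation": [11, 0, 0.5], "spin": 32, "jaw": 1},
  {"translation": [11, 0, 0.5], "spin": 32, "jaw": 1},
])

```text
time: 9.45
tool_pos: [0.4187, 0.314, 0.2021]
tool_rot: [-3.138, 0.0, 1.844]
contact_force: [0.5, -0.1, -0.2]
opening: 0.0918
grip_force: 0.0
```

send_rows([
  {"translation": [0, 0, 0], "spin": 0, "jaw": 1},
  {"translation": [0, 0, 0], "spin": 0, "jaw": 1},
  {"translation": [0, 0, 0], "spin": 0, "jaw": 1},
  {"translation": [0, 0, 0], "spin": 0, "jaw": 1},
  {"translation": [0, 0, 0], "spin": 0, "jaw": 1},
])

```text
time: 9.95
tool_pos: [0.4217, 0.3127, 0.2037]
tool_rot: [3.142, -0.0, 1.843]
contact_force: [-0.8, 0.7, 0.1]
opening: 0.0917
grip_force: 0.0
```

```bash
python3 - <<'E'
from h import *
V=View("wrist","w5");print(V.st["time"],V.st["tool_pos"],V.st["tool_rot"])
b=V.top(.042,np.array([.416,.315]),.09,.008);print(b)
print(go(V.st,b["c"],.009,b["ang"]-90))
E
```

```text
9.95 [0.42173783 0.31273607 0.20368495] [ 3.14154134e+00 -9.95227574e-06  1.84319816e+00]
{'c': array([0.4171, 0.3175]), 'size': array([ 31.8, 109.7]), 'ang': np.float64(-71.86), 'z': 0.0427, 'edge': False}
(array([ 0.58, -0.32, 19.47]), np.float64(-2.5), 'q6 0.22', 'ycur 15.6')
```

send_rows([
  {"translation": [0.2, -0.1, 5], "spin": -1.2, "jaw": 1},
  {"translation": [0.6, -0.3, 10], "spin": -2.5, "jaw": 0.9},
  {"translation": [0.6, -0.3, 14.5], "spin": -2.5, "jaw": 0.8},
  {"translation": [0.6, -0.3, 17.5], "spin": -2.5, "jaw": 0.7},
  {"translation": [0.6, -0.3, 19.3], "spin": -2.5, "jaw": 0.6},
])

```text
time: 10.5
tool_pos: [0.4156, 0.3173, 0.0081]
tool_rot: [-3.138, 0.001, 1.887]
contact_force: [0.8, 0.3, 0.4]
opening: 0.0642
grip_force: 0.0
```

send_rows([
  {"translation": [0, 0, 0], "spin": 0, "jaw": 0.55},
  {"translation": [0, 0, 0], "spin": 0, "jaw": 0.1},
  {"translation": [0, 0, 0], "spin": 0, "jaw": 0.1},
  {"translation": [0, 0, 0], "spin": 0, "jaw": 0.1},
  {"translation": [0, 0, 0], "spin": 0, "jaw": 0.1},
], force=25)

```text
time: 11.0
tool_pos: [0.4175, 0.3184, 0.012]
tool_rot: [3.139, -0.0, 1.887]
contact_force: [-0.7, -1.0, 6.7]
opening: 0.0317
grip_force: 25.0
```

```bash
python3 - <<'E'
from h import *
s=monitor.observe();print(s["tool_pos"],s["tool_rot"],s["grip_force"],s["opening"])
print(go(s,[.6375,-.0895],.15,87.4))
E
```

```text
[0.41747469 0.31844965 0.01204533] [ 3.13940004e+00 -4.89156019e-04  1.88716281e+00] 25.00255286693573 0.03172683718166612
(array([-45.61,   8.25, -13.8 ]), np.float64(-69.3), 'q6 0.19', 'ycur 18.1')
```

send_rows([
  {"translation": [0, 0, -3], "spin": 0, "jaw": 0.1},
  {"translation": [-2, 0.5, -7], "spin": -6, "jaw": 0.1},
  {"translation": [-6, 1.5, -10], "spin": -14, "jaw": 0.1},
  {"translation": [-10.5, 2.5, -12], "spin": -22, "jaw": 0.1},
  {"translation": [-15, 3, -13.5], "spin": -30, "jaw": 0.1},
])

```text
time: 11.5
tool_pos: [0.4923, 0.1868, 0.1469]
tool_rot: [3.139, 0.002, 2.409]
contact_force: [-0.0, -0.3, -2.2]
opening: 0.0319
grip_force: 25.0
```

```bash
python3 - <<'E'
from h import *
s=monitor.observe();print(s["tool_pos"],s["grip_force"])
print(go(s,[.637,-.0895],.14,87.4))
E
```

```text
[0.49228137 0.18679618 0.14691435] 24.997462928295135
(array([-29.24, -10.87,   0.72]), np.float64(-39.4), 'q6 -0.62', 'ycur 48.0')
```

send_rows([
  {"translation": [-4.3, -1.6, 0], "spin": -8, "jaw": 0.1},
  {"translation": [-8.6, -3.2, 0], "spin": -16, "jaw": 0.1},
  {"translation": [-12.9, -4.8, 0], "spin": -24, "jaw": 0.1},
  {"translation": [-17.2, -6.4, 0], "spin": -32, "jaw": 0.1},
  {"translation": [-21, -8, 1], "spin": -38, "jaw": 0.1},
])

```text
time: 12.0
tool_pos: [0.5938, -0.0152, 0.1362]
tool_rot: [-3.141, 0.004, 3.07]
contact_force: [1.2, 0.4, -1.4]
opening: 0.032
grip_force: 25.0
```

```bash
python3 - <<'E'
from h import *
s=monitor.observe();print(s["tool_pos"],s["grip_force"])
print(go(s,[.637,-.0895],.035,87.4))
E
```

```text
[ 0.59384111 -0.01517332  0.13619133] 24.99799758195877
(array([-4.8 , -7.1 , 10.14]), np.float64(-1.5), 'q6 -1.65', 'ycur 85.9')
```

send_rows([
  {"translation": [-2, -3, 1], "spin": -1, "jaw": 0.1},
  {"translation": [-4, -6, 4], "spin": -1, "jaw": 0.1},
  {"translation": [-4.6, -6.8, 7], "spin": -1, "jaw": 0.1},
  {"translation": [-4.6, -6.8, 9.3], "spin": -1, "jaw": 0.1},
  {"translation": [-4.6, -6.8, 9.3], "spin": -1, "jaw": 0.1},
])

```text
time: 12.5
tool_pos: [0.6303, -0.0841, 0.038]
tool_rot: [3.14, -0.007, 3.082]
contact_force: [0.2, 0.3, -1.2]
opening: 0.0318
grip_force: 25.0
```

```bash
python3 - <<'E'
from h import *
read_camera("wrist");s=monitor.observe();print(s["tool_pos"],s["grip_force"])
print(go(s,[.637,-.0895],.021,87.4))
E
```

```text
[ 0.63166637 -0.08400408  0.04037299] 24.99815136194229
(array([-0.57, -0.52,  1.93]), np.float64(-0.8), 'q6 -1.76', 'ycur 86.6')
```

send_rows([
  {"translation": [-0.55, -0.5, 0], "spin": -0.8, "jaw": 0.1},
  {"translation": [-0.55, -0.5, 0.6], "spin": -0.8, "jaw": 0.1},
  {"translation": [-0.55, -0.5, 1], "spin": -0.8, "jaw": 0.1},
  {"translation": [-0.55, -0.5, 1], "spin": -0.8, "jaw": 0.1},
  {"translation": [-0.55, -0.5, 1], "spin": -0.8, "jaw": 0.1},
])

```text
time: 13.05
tool_pos: [0.638, -0.0893, 0.0319]
tool_rot: [3.142, 0.0, 3.097]
contact_force: [-0.7, -0.4, -1.9]
opening: 0.032
grip_force: 25.0
```

```bash
python3 - <<'E'
from h import *
read_camera("wrist");s=monitor.observe();print(s["tool_pos"],s["grip_force"])
print(go(s,[.637,-.0895],.021,87.4))
E
```

```text
[ 0.63810164 -0.08936388  0.03192103] 24.99820590019226
(array([ 0.11, -0.02,  1.09]), np.float64(0.1), 'q6 -1.78', 'ycur 87.5')
```

send_rows([
  {"translation": [0.1, 0, 0.4], "spin": 0, "jaw": 0.1},
  {"translation": [0.1, 0, 0.8], "spin": 0, "jaw": 0.1},
  {"translation": [0.1, 0, 1.05], "spin": 0, "jaw": 0.1},
  {"translation": [0.1, 0, 1.05], "spin": 0, "jaw": 0.1},
  {"translation": [0.1, 0, 1.05], "spin": 0, "jaw": 0.1},
])

```text
time: 13.6
tool_pos: [0.6368, -0.0894, 0.022]
tool_rot: [3.142, -0.0, 3.097]
contact_force: [-3.9, 1.1, 6.9]
opening: 0.0317
grip_force: 25.0
```

send_rows([
  {"translation": [0, 0, 0], "spin": 0, "jaw": 0.8},
  {"translation": [0, 0, 0], "spin": 0, "jaw": 0.8},
  {"translation": [0, 0, 0], "spin": 0, "jaw": 0.8},
  {"translation": [0, 0, -1], "spin": 0, "jaw": 0.8},
  {"translation": [0, 0, -5], "spin": 0, "jaw": 0.8},
])

```text
time: 14.1
tool_pos: [0.6342, -0.0887, 0.0677]
tool_rot: [3.14, -0.009, 3.097]
contact_force: [0.4, 0.1, -0.5]
opening: 0.067
grip_force: 0.0
```

send_rows([
  {"translation": [0, 0, -5], "spin": 0, "jaw": 1},
  {"translation": [0, 5, -10], "spin": 0, "jaw": 1},
  {"translation": [0, 9, -14], "spin": 0, "jaw": 1},
  {"translation": [0, 9, -18], "spin": 0, "jaw": 1},
  {"translation": [0, 9, -18], "spin": 0, "jaw": 1},
])

```text
time: 14.6
tool_pos: [0.6429, 0.0026, 0.2583]
tool_rot: [-3.141, 0.011, 3.1]
contact_force: [0.1, 0.1, 0.6]
opening: 0.092
grip_force: 0.0
```

send_rows([
  {"translation": [3, 0, 0], "spin": 0, "jaw": 1},
  {"translation": [6, 0, 0], "spin": 0, "jaw": 1},
  {"translation": [6, 0, 0], "spin": 0, "jaw": 1},
  {"translation": [6, 0, 0], "spin": 0, "jaw": 1},
  {"translation": [6, 0, 0], "spin": 0, "jaw": 1},
])

```text
time: 15.1
tool_pos: [0.582, 0.0028, 0.2513]
tool_rot: [-3.142, 0.001, 3.097]
contact_force: [0.2, -0.8, -0.1]
opening: 0.0918
grip_force: 0.0
```

```bash
python3 - <<'E'
from h import *
V=View("wrist","w6");print(V.st["time"],V.st["tool_pos"],V.st["tool_rot"])
for a in[(.6466,.1225),(.6375,-.0895)]: print(V.top(.052,np.array(a),.08,.008))
p=V.p.astype(int);m=(V.Z<.03)&(V.Z>0)&((p[...,0]-p[...,2])/(p.sum(2)+1)>.16)
print(V.find(m,.015,np.array([.46,.03]),.2))
m=(V.Z<.03)&(V.Z>.0075)
print(V.find(m,.015,np.array([.46,.03]),.2))
E
```

```text
15.1 [0.58200118 0.00278    0.25132749] [-3.14155815e+00  9.95781383e-04  3.09662565e+00]
{'c': array([0.6466, 0.1209]), 'size': array([ 53.2, 110.2]), 'ang': np.float64(-2.27), 'z': 0.0529, 'edge': False}
{'c': array([ 0.6373, -0.0884]), 'size': array([ 33.3, 110.1]), 'ang': np.float64(-2.58), 'z': 0.0527, 'edge': False}
{'c': array([0.4634, 0.0941]), 'size': array([ 58.8, 131.6]), 'ang': np.float64(-88.41), 'z': 0.0159, 'edge': False}
{'c': array([0.4707, 0.032 ]), 'size': array([ 87.8, 301.1]), 'ang': np.float64(88.34), 'z': 0.0158, 'edge': False}
```

View pics/w6.png

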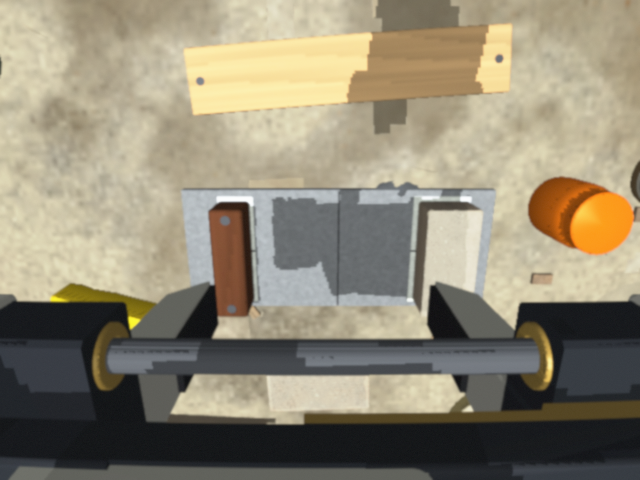

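The picture shows both feet standing squarely on their papers, at (230,258) and (447,250). The slat's holes are at (200,81) and (499,59).

```bash
python3 - <<'E'
from h import *
V=View("wrist")
h=V.onplane([[200,81],[499,59]],.015);c=h.mean(0);a=np.degrees(np.arctan2(*(h[1]-h[0])[::-1]));print(h,c,a,np.linalg.norm(h[1]-h[0]))
print(go(V.st,c,.22,a-90))
E
```

```text
[[ 0.46898168 -0.105698  ]
 [ 0.46139432  0.17080948]] [0.465188   0.03255574] 91.57180062135176 0.27661155543219673
(array([11.81,  2.44,  3.1 ]), np.float64(85.9), 'q6 -1.65', 'ycur 87.4')
```

send_rows([
  {"translation": [2.4, 0.5, 0.5], "spin": 8, "jaw": 1},
  {"translation": [4.8, 1, 1], "spin": 16, "jaw": 1},
  {"translation": [7.2, 1.5, 1.5], "spin": 24, "jaw": 1},
  {"translation": [9.6, 2, 2], "spin": 32, "jaw": 1},
  {"translation": [11.8, 2.4, 3], "spin": 40, "jaw": 1},
])

```text
time: 15.7
tool_pos: [0.4643, 0.0325, 0.2212]
tool_rot: [3.141, 0.001, 2.393]
contact_force: [-0.3, -0.5, 0.6]
opening: 0.0917
grip_force: 0.0
```

send_rows([
  {"translation": [0, 0, 0], "spin": 8.5, "jaw": 1},
  {"translation": [0, 0, 0], "spin": 17, "jaw": 1},
  {"translation": [0, 0, 0], "spin": 25.5, "jaw": 1},
  {"translation": [0, 0, 0], "spin": 34, "jaw": 1},
  {"translation": [0, 0, 0], "spin": 42.5, "jaw": 1},
])

```text
time: 16.2
tool_pos: [0.465, 0.0323, 0.221]
tool_rot: [3.141, -0.0, 1.651]
contact_force: [-0.6, -0.1, 0.4]
opening: 0.0918
grip_force: 0.0
```

send_rows([
  {"translation": [0, 0, 0], "spin": 4.5, "jaw": 1},
  {"translation": [0, 0, 0], "spin": 4.5, "jaw": 1},
  {"translation": [0, 0, 0], "spin": 4.5, "jaw": 1},
  {"translation": [0, 0, 0], "spin": 4.5, "jaw": 1},
  {"translation": [0, 0, 0], "spin": 4.5, "jaw": 1},
])

```text
time: 16.7
tool_pos: [0.4644, 0.0324, 0.2211]
tool_rot: [-3.142, -0.0, 1.58]
contact_force: [-0.3, -0.9, 0.5]
opening: 0.0917
grip_force: 0.0
```

```bash
python3 - <<'E'
from h import *
V=View("wrist","w7");print(V.st["time"],V.st["tool_pos"],V.st["tool_rot"])
m=(V.Z<.03)&(V.Z>.008)
print(V.find(m,.015,np.array([.465,.03]),.17))
p=V.p.astype(int);m=((p[...,0]-p[...,2])/(p.sum(2)+1)>.15)
print(V.find(m,.015,np.array([.465,.03]),.17))
E
```

```text
16.7 [0.4644056  0.03237669 0.2211041 ] [-3.14154424e+00 -1.13055965e-04  1.57950192e+00]
{'c': array([0.4713, 0.0359]), 'size': array([ 72.3, 292.2]), 'ang': np.float64(-88.29), 'z': 0.0157, 'edge': False}
{'c': array([0.4629, 0.1021]), 'size': array([ 59.3, 158.7]), 'ang': np.float64(-87.82), 'z': 0.0158, 'edge': False}
```

View pics/w7.png

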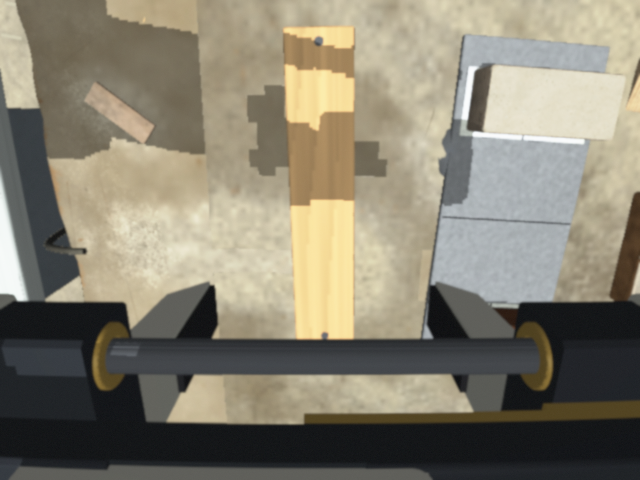

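The slat's holes show at (319,41) and (324,335). I'll take its centre from those and cross-check with its long edges.

```bash
python3 - <<'E'
from h import *
V=View("wrist")
g=cv2.cvtColor(V.p,cv2.COLOR_RGB2GRAY);H=[]
for u,v in[(319,41),(324,335)]:
    q=255.-g[v-6:v+7,u-6:u+7];q=np.clip(q-(q.min()+q.max())/2,0,None);yy,xx=np.mgrid[-6:7,-6:7]
    H.append([u+(q*xx).sum()/q.sum(),v+(q*yy).sum()/q.sum()])
h=V.onplane(H,.015);print(H,h,h.mean(0),np.degrees(np.arctan2(*(h[0]-h[1])[::-1])),np.linalg.norm(h[0]-h[1]))
p=V.p.astype(float);s=((p[...,0]-p[...,2])/(p.sum(2)+1));m=s>.15
for r in (60,130,210,250,280,310):
    c=np.flatnonzero(m[r,270:380])+270;e=V.onplane([[c[0]-.5,r],[c[-1]+.5,r]],.015);print(r,c[0],c[-1],e.mean(0).round(4),np.linalg.norm(e[0]-e[1]).round(4))
print(V.onplane([[319,27]],.015))
print(go(V.st,h.mean(0),.004,np.degrees(np.arctan2(*(h[0]-h[1])[::-1]))-90))
E
```

```text
[[np.float64(317.2253937007874), np.float64(42.726377952755904)], [np.float64(324.1285016286645), np.float64(339.5469055374593)]] [[ 0.46006887  0.16867604]
 [ 0.46871694 -0.11161319]] [0.4643929  0.02853142] 91.76724924777139 0.28042261645216143
60 285 352 [0.4612 0.1552] 0.0574
130 287 353 [0.4629 0.0976] 0.059
210 305 331 [0.4616 0.0253] 0.0251
250 293 330 [ 0.4556 -0.014 ] 0.0364
280 303 328 [ 0.4596 -0.0451] 0.0255
310 305 353 [ 0.4733 -0.0777] 0.0493
[[0.46146537 0.18082417]]
(array([-0.39, -0.  , 21.71]), np.float64(-1.3), 'q6 -0.10', 'ycur 0.5')
```

send_rows([
  {"translation": [0, 0.1, 5], "spin": -1.1, "jaw": 1},
  {"translation": [0, 0.1, 10], "spin": -1.1, "jaw": 1},
  {"translation": [0, 0.1, 15], "spin": -1.1, "jaw": 1},
  {"translation": [0, 0.1, 18.5], "spin": -1.1, "jaw": 0.9},
  {"translation": [0, 0.1, 20], "spin": -1.1, "jaw": 0.8},
])

```text
time: 17.3
tool_pos: [0.4633, 0.0326, 0.0181]
tool_rot: [-3.137, -0.001, 1.598]
contact_force: [-0.1, 0.0, -0.2]
opening: 0.0802
grip_force: 0.0
```

send_rows([
  {"translation": [0, 0, 0.5], "spin": 0, "jaw": 0.8},
  {"translation": [0, 0, 1.1], "spin": 0, "jaw": 0.8},
  {"translation": [0, 0, 1.6], "spin": 0, "jaw": 0.8},
  {"translation": [0, 0, 1.7], "spin": 0, "jaw": 0.8},
  {"translation": [0, 0, 1.7], "spin": 0, "jaw": 0.8},
])

```text
time: 17.8
tool_pos: [0.4657, 0.0324, 0.0047]
tool_rot: [3.14, 0.0, 1.598]
contact_force: [0.4, 0.0, 0.2]
opening: 0.0733
grip_force: 0.0
```

send_rows([
  {"translation": [0, 0, 0], "spin": 0, "jaw": 0.3},
  {"translation": [0, 0, 0], "spin": 0, "jaw": 0.3},
  {"translation": [0, 0, 0], "spin": 0, "jaw": 0.3},
  {"translation": [0, 0, 0], "spin": 0, "jaw": 0.3},
  {"translation": [0, 0, 0], "spin": 0, "jaw": 0.3},
], force=25)

```text
time: 18.3
tool_pos: [0.4654, 0.0324, 0.0045]
tool_rot: [3.141, -0.0, 1.598]
contact_force: [-1.4, -0.5, 5.5]
opening: 0.0594
grip_force: 25.0
```

```bash
python3 - <<'E'
from h import *
s=monitor.observe();print(s["tool_pos"],s["tool_rot"],s["grip_force"])
print(go(s,[.642,.0163],.12,-2.5))
E
```

```text
[0.46536697 0.03241222 0.00451607] [ 3.14126082e+00 -1.62706105e-05  1.59780266e+00] 25.00097930431366
(array([ -2.09,  17.62, -11.54]), np.float64(4.0), 'q6 -0.12', 'ycur 1.5')
```

send_rows([
  {"translation": [0, 0, -2], "spin": 0, "jaw": 0.3},
  {"translation": [0, 0, -6], "spin": 0, "jaw": 0.3},
  {"translation": [-0.3, 1.5, -9.5], "spin": 1, "jaw": 0.3},
  {"translation": [-0.7, 4.5, -11], "spin": 2, "jaw": 0.3},
  {"translation": [-1.2, 8.5, -11.5], "spin": 3, "jaw": 0.3},
])

```text
time: 18.8
tool_pos: [0.5517, 0.0227, 0.1217]
tool_rot: [3.138, 0.0, 1.545]
contact_force: [1.1, -0.3, -0.9]
opening: 0.0601
grip_force: 25.0
```

send_rows([
  {"translation": [-0.3, 4, 0], "spin": 1, "jaw": 0.3},
  {"translation": [-0.6, 7, 0], "spin": 1, "jaw": 0.3},
  {"translation": [-0.6, 9, 0], "spin": 1, "jaw": 0.3},
  {"translation": [-0.6, 9, 0], "spin": 1, "jaw": 0.3},
  {"translation": [-0.6, 9, 0], "spin": 1, "jaw": 0.3},
])

```text
time: 19.3
tool_pos: [0.6396, 0.0145, 0.1182]
tool_rot: [-3.14, -0.0, 1.528]
contact_force: [-0.5, 0.4, -1.3]
opening: 0.0599
grip_force: 25.0
```

```bash
python3 - <<'E'
from h import *
V=View("wrist","w8");s=V.st;print(s["tool_pos"],s["tool_rot"],s["grip_force"])
print(go(s,[.642,.0163],.066,-2.5))
E
```

```text
[0.6396383  0.01448935 0.11815078] [-3.13952118e+00 -1.79281416e-04  1.52799628e+00] 24.999721348285675
(array([0.19, 0.24, 5.21]), np.float64(0.0), 'q6 -0.05', 'ycur -2.5')
```

View pics/w8.png

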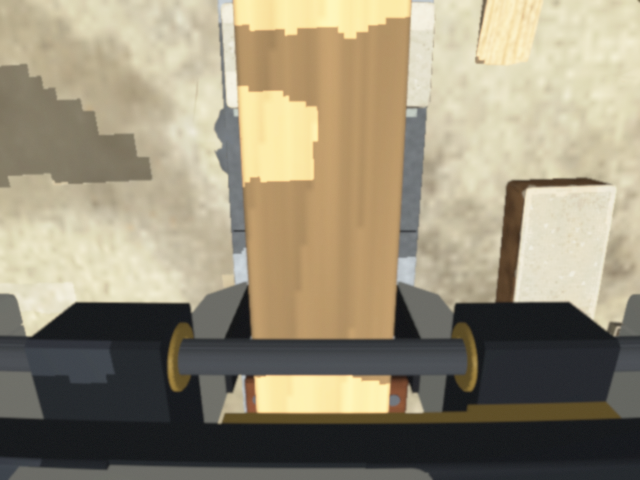

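The slat hangs centred over the board and feet (columns 245–400, board 232–418). I'll lower it.

send_rows([
  {"translation": [0.2, 0.2, 1], "spin": 0, "jaw": 0.3},
  {"translation": [0.2, 0.2, 3], "spin": 0, "jaw": 0.3},
  {"translation": [0.2, 0.2, 4.5], "spin": 0, "jaw": 0.3},
  {"translation": [0.2, 0.2, 5.2], "spin": 0, "jaw": 0.3},
  {"translation": [0.2, 0.2, 5.2], "spin": 0, "jaw": 0.3},
])

```text
time: 19.85
tool_pos: [0.6414, 0.0166, 0.0659]
tool_rot: [-3.139, -0.0, 1.528]
contact_force: [-0.0, 0.1, -1.3]
opening: 0.0596
grip_force: 25.0
```

```bash
python3 - <<'E'
from h import *
read_camera("wrist");read_camera("wrist");s=monitor.observe();print(s["tool_pos"],s["contact_force"],s["grip_force"])
print(go(s,[.642,.0163],.0562,-2.5))
E
```

```text
[0.64267371 0.01636367 0.0676655 ] [ 0.51068027  0.29985017 -1.79317525] 24.999725818634033
(array([-0.01, -0.07,  1.15]), np.float64(0.0), 'q6 -0.05', 'ycur -2.5')
```

send_rows([
  {"translation": [0, 0, 0.4], "spin": 0, "jaw": 0.3},
  {"translation": [0, 0, 0.8], "spin": 0, "jaw": 0.3},
  {"translation": [0, 0, 1.1], "spin": 0, "jaw": 0.3},
  {"translation": [0, 0, 1.1], "spin": 0, "jaw": 0.3},
  {"translation": [0, 0, 1.1], "spin": 0, "jaw": 0.3},
])

```text
time: 20.45
tool_pos: [0.6426, 0.0163, 0.0566]
tool_rot: [3.141, -0.0, 1.528]
contact_force: [-1.5, 0.6, 3.1]
opening: 0.0594
grip_force: 25.0
```

send_rows([
  {"translation": [0, 0, 0], "spin": 0, "jaw": 0.9},
  {"translation": [0, 0, 0], "spin": 0, "jaw": 0.9},
  {"translation": [0, 0, 0], "spin": 0, "jaw": 0.9},
  {"translation": [0, 0, -1], "spin": 0, "jaw": 1},
  {"translation": [0, 0, -5], "spin": 0, "jaw": 1},
])

```text
time: 20.95
tool_pos: [0.6398, 0.0165, 0.1028]
tool_rot: [-3.133, -0.001, 1.528]
contact_force: [0.3, 0.8, -0.3]
opening: 0.0904
grip_force: 0.0
```

send_rows([
  {"translation": [0, -2, -4], "spin": -8, "jaw": 1},
  {"translation": [0, -5, -8], "spin": -16, "jaw": 1},
  {"translation": [0, -9, -12], "spin": -24, "jaw": 1},
  {"translation": [0, -12, -16], "spin": -32, "jaw": 1},
  {"translation": [0, -12, -19], "spin": -40, "jaw": 1},
])

```text
time: 21.45
tool_pos: [0.5196, 0.0219, 0.2994]
tool_rot: [3.141, 0.001, 2.232]
contact_force: [1.0, 0.9, -0.3]
opening: 0.0917
grip_force: 0.0
```

send_rows([
  {"translation": [0, 0, 0], "spin": -8, "jaw": 1},
  {"translation": [0, 0, 0], "spin": -16, "jaw": 1},
  {"translation": [0, 0, 0], "spin": -24, "jaw": 1},
  {"translation": [0, 0, 0], "spin": -32, "jaw": 1},
  {"translation": [0, 0, 0], "spin": -40, "jaw": 1},
])

```text
time: 21.95
tool_pos: [0.5225, 0.0215, 0.297]
tool_rot: [3.141, 0.001, 2.93]
contact_force: [0.4, 0.2, 0.3]
opening: 0.0921
grip_force: 0.0
```

send_rows([
  {"translation": [0, 0, 0], "spin": -8, "jaw": 1},
  {"translation": [0, 0, 0], "spin": -10, "jaw": 1},
  {"translation": [0, 0, 0], "spin": -10, "jaw": 1},
  {"translation": [0, 0, 0], "spin": -10, "jaw": 1},
  {"translation": [0, 0, 0], "spin": -10, "jaw": 1},
])

```text
time: 22.45
tool_pos: [0.5226, 0.0215, 0.2965]
tool_rot: [3.142, 0.0, 3.098]
contact_force: [0.3, -0.2, -0.8]
opening: 0.0918
grip_force: 0.0
```

```bash
python3 - <<'E'
from h import *
V=View("wrist","w9");s=V.st;print(s["time"],s["tool_pos"],s["tool_rot"])
print(V.top(.067,np.array([.642,.016]),.2,.009))
print(V.top(.079,np.array([.577,.356]),.06,.006))
E
```

```text
22.45 [0.52258664 0.02145862 0.29645577] [3.14150860e+00 4.19912221e-04 3.09780108e+00]
{'c': array([0.6415, 0.0159]), 'size': array([ 64. , 235.6]), 'ang': np.float64(87.52), 'z': 0.0679, 'edge': False}
{'c': array([0.5814, 0.3313]), 'size': array([19. , 53.1]), 'ang': np.float64(10.99), 'z': 0.0792, 'edge': True}
```

View pics/w9.png

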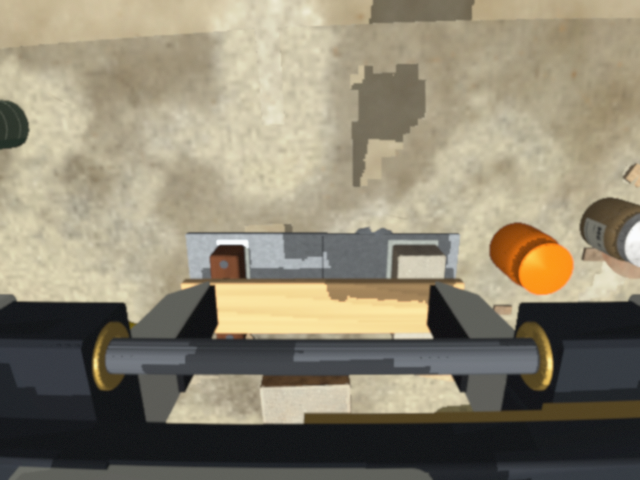

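send_rows([
  {"translation": [-4, 0, 1], "spin": 0, "jaw": 1},
  {"translation": [-8, 0, 2], "spin": 0, "jaw": 1},
  {"translation": [-12, 0, 3], "spin": 0, "jaw": 1},
  {"translation": [-12, 0, 3], "spin": 0, "jaw": 1},
  {"translation": [-12, 0, 3], "spin": 0, "jaw": 1},
])

```text
time: 23.0
tool_pos: [0.6426, 0.0162, 0.2645]
tool_rot: [3.141, -0.003, 3.098]
contact_force: [-0.6, 0.1, 0.1]
opening: 0.092
grip_force: 0.0
```

```bash
python3 - <<'E'
from h import *
read_camera("wrist");V=View("wrist","w10");s=V.st;print(s["time"],s["tool_pos"],s["tool_rot"])
p=V.p.astype(int);print(V.top(.067,np.array([.642,.016]),.17,.007),V.top(.067,np.array([.642,.016]),.17,.005))
print(V.top(.079,np.array([.577,.356]),.06,.006))
print("board",V.proj([[.642,.016,.067],[.6466,.1215,.052],[.6375,-.089,.052]]))
E
```

```text
23.05 [0.64221307 0.0163548  0.26587093] [ 3.14143947e+00 -9.47935728e-04  3.09848895e+00]
{'c': array([0.6424, 0.0161]), 'size': array([ 60.7, 298.9]), 'ang': np.float64(87.54), 'z': 0.0678, 'edge': False} {'c': array([0.6428, 0.0161]), 'size': array([ 59.8, 298.9]), 'ang': np.float64(87.54), 'z': 0.0678, 'edge': False}Traceback (most recent call last):
  File "<stdin>", line 4, in <module>
  File "h.py", line 41, in top
    def top(s,z,at,rad=.12,tol=.008): return s.find(abs(s.Z-z)<tol,z,at,rad)
                                             ~~~~~~^^^^^^^^^^^^^^^^^^^^^^^^^
  File "h.py", line 32, in find
    i=max(range(1,n),key=lambda k:a[k,4]);b=(l==i).astype(np.uint8)
ValueError: max() iterable argument is empty
```

View pics/w10.png

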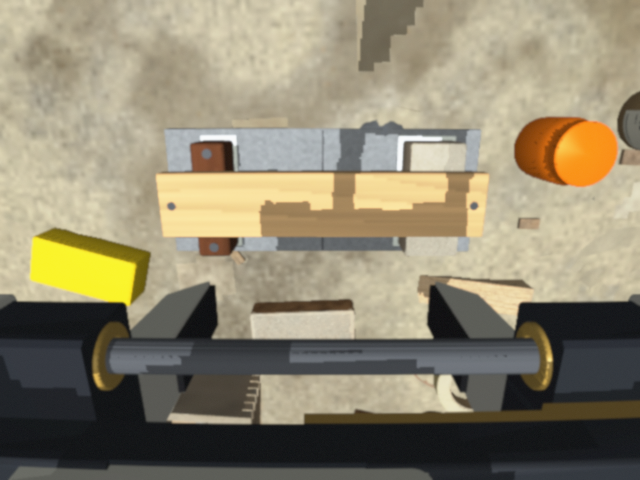

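The slat lies flat over both feet at (322,205). It measures (0.6424, 0.0161) at 87.5°, which is centred. Next is the jar.

send_rows([
  {"translation": [0.5, 3, 0], "spin": 8, "jaw": 1},
  {"translation": [1, 6.5, 0], "spin": 16, "jaw": 1},
  {"translation": [2, 10, 0], "spin": 24, "jaw": 1},
  {"translation": [3, 13.5, 0], "spin": 32, "jaw": 1},
  {"translation": [4, 17, 0], "spin": 40, "jaw": 1},
])

```text
time: 23.6
tool_pos: [0.6086, 0.1891, 0.2683]
tool_rot: [3.139, 0.002, 2.395]
contact_force: [0.3, 0.3, -0.2]
opening: 0.0919
grip_force: 0.0
```

```bash
python3 - <<'E'
from h import *
s=monitor.observe();print(s["tool_pos"],go(s,[.575,.352],.25,12))
E
```

```text
[0.60862661 0.18911396 0.26827178] (array([13.54,  9.66,  1.83]), np.float64(35.2), 'q6 -0.64', 'ycur 47.2')
```

send_rows([
  {"translation": [3, 2.2, 0], "spin": 8, "jaw": 1},
  {"translation": [6, 4.4, 0], "spin": 16, "jaw": 1},
  {"translation": [9, 6.6, 0.5], "spin": 24, "jaw": 1},
  {"translation": [12, 8.8, 1], "spin": 32, "jaw": 1},
  {"translation": [13.5, 9.6, 1.5], "spin": 35, "jaw": 1},
])

```text
time: 24.1
tool_pos: [0.5732, 0.3529, 0.2529]
tool_rot: [3.139, -0.002, 1.788]
contact_force: [-0.6, -1.1, 0.1]
opening: 0.0918
grip_force: 0.0
```

send_rows([
  {"translation": [0, 0, 0], "spin": 0, "jaw": 1},
  {"translation": [0, 0, 0], "spin": 0, "jaw": 1},
  {"translation": [0, 0, 0], "spin": 0, "jaw": 1},
  {"translation": [0, 0, 0], "spin": 0, "jaw": 1},
  {"translation": [0, 0, 0], "spin": 0, "jaw": 1},
])

```text
time: 24.6
tool_pos: [0.5755, 0.3488, 0.2517]
tool_rot: [3.141, -0.0, 1.789]
contact_force: [0.2, -0.1, 0.2]
opening: 0.0916
grip_force: 0.0
```

```bash
python3 - <<'E'
from h import *
V=View("wrist","w11");s=V.st;print(s["time"],s["tool_pos"],s["tool_rot"])
b=V.top(.079,np.array([.577,.356]),.05,.006);print(b,go(s,b["c"],.03,12))
print("orange",V.top(.079,np.array([.593,.25]),.05,.006))
E
```

```text
24.6 [0.57552383 0.34880484 0.25168365] [ 3.14090209e+00 -1.19684847e-04  1.78862202e+00]
{'c': array([0.5798, 0.355 ]), 'size': array([56.4, 56.7]), 'ang': np.float64(-77.52), 'z': 0.0793, 'edge': False} (array([ 0.51,  0.54, 22.17]), np.float64(0.5), 'q6 0.21', 'ycur 12.5')
orange {'c': array([0.6036, 0.2541]), 'size': array([47.1, 54.7]), 'ang': np.float64(12.44), 'z': 0.0793, 'edge': False}
```

View pics/w11.png

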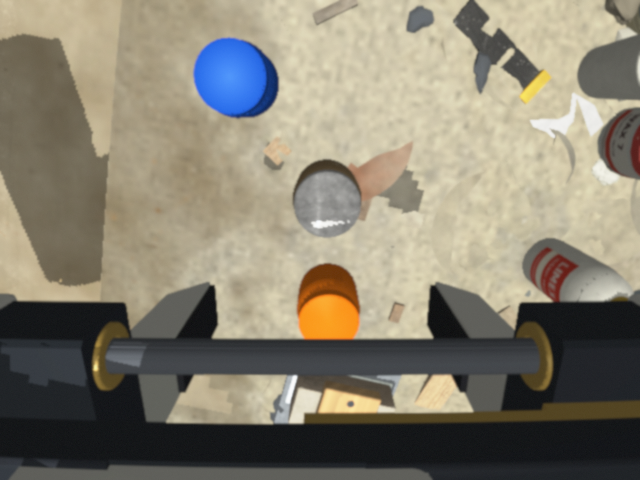

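```bash
python3 - <<'E'
from h import *
V=View("wrist")
print(np.percentile(V.Z[150:196,368:412],[50,90,98]),V.proj([[.5798,.355,.079],[.5798,.355,0]]))
g=cv2.cvtColor(V.p,cv2.COLOR_RGB2GRAY)
h=cv2.cvtColor(V.p,cv2.COLOR_RGB2HSV)
m=(h[...,1]<40)&(V.Z>.06);print(V.find(m,.079,np.array([.58,.355]),.05))
E
```

```text
[0.00593986 0.00923328 0.01057844] [[327.59985943 205.0762052 ]
 [326.54049049 188.4009141 ]]
{'c': array([0.5792, 0.3555]), 'size': array([55.7, 57.5]), 'ang': np.float64(-77.49), 'z': 0.0793, 'edge': False}
```

send_rows([
  {"translation": [0.25, 0.25, 4.5], "spin": 0, "jaw": 1},
  {"translation": [0.5, 0.5, 9], "spin": 0, "jaw": 1},
  {"translation": [0.5, 0.5, 13], "spin": 0, "jaw": 1},
  {"translation": [0.5, 0.5, 15], "spin": 0, "jaw": 1},
  {"translation": [0.5, 0.5, 15], "spin": 0, "jaw": 1},
])

```text
time: 25.2
tool_pos: [0.5769, 0.3546, 0.0971]
tool_rot: [-3.134, 0.002, 1.79]
contact_force: [-0.1, -0.2, 0.4]
opening: 0.092
grip_force: 0.0
```

```bash
python3 - <<'E'
from h import *
read_camera("wrist");s=monitor.observe();print(s["tool_pos"],go(s,[.5795,.3552],.028,12))
E
```

```text
[0.57831975 0.3553196  0.09995659] (array([-0.03,  0.13,  7.2 ]), np.float64(0.5), 'q6 0.22', 'ycur 12.5')
```

send_rows([
  {"translation": [0, 0.1, 2.5], "spin": 0, "jaw": 1},
  {"translation": [0, 0.1, 5], "spin": 0, "jaw": 1},
  {"translation": [0, 0.1, 6.5], "spin": 0, "jaw": 0.95},
  {"translation": [0, 0.1, 7], "spin": 0, "jaw": 0.85},
  {"translation": [0, 0.1, 7], "spin": 0, "jaw": 0.75},
])

```text
time: 25.75
tool_pos: [0.5802, 0.3562, 0.0318]
tool_rot: [3.141, -0.0, 1.79]
contact_force: [-0.5, 0.1, -0.3]
opening: 0.0762
grip_force: 0.0
```

send_rows([
  {"translation": [0, 0, 0], "spin": 0, "jaw": 0.4},
  {"translation": [0, 0, 0], "spin": 0, "jaw": 0.4},
  {"translation": [0, 0, 0], "spin": 0, "jaw": 0.4},
  {"translation": [0, 0, 0], "spin": 0, "jaw": 0.4},
  {"translation": [0, 0, 0], "spin": 0, "jaw": 0.4},
], force=25)

```text
time: 26.25
tool_pos: [0.5802, 0.3564, 0.0327]
tool_rot: [3.14, -0.001, 1.79]
contact_force: [-2.3, -0.4, 5.9]
opening: 0.0626
grip_force: 25.0
```

```bash
python3 - <<'E'
from h import *
s=monitor.observe();print(s["tool_pos"],s["tool_rot"],s["opening"],s["grip_force"],go(s,[.6466,.1213],.19,12))
E
```

```text
[0.58022511 0.35636186 0.03270689] [ 3.13987721e+00 -5.57211013e-04  1.78980433e+00] 0.06259164032558569 25.004053115844727 (array([-24.38,   1.4 , -15.74]), np.float64(0.5), 'q6 0.22', 'ycur 12.5')
```

send_rows([
  {"translation": [0, 0, -2], "spin": 0, "jaw": 0.4},
  {"translation": [0, 0, -6], "spin": 0, "jaw": 0.4},
  {"translation": [0, 0, -10], "spin": 0, "jaw": 0.4},
  {"translation": [-2, 0.2, -14], "spin": 0, "jaw": 0.4},
  {"translation": [-5.5, 0.3, -16], "spin": 0, "jaw": 0.4},
])

```text
time: 26.75
tool_pos: [0.5954, 0.305, 0.1952]
tool_rot: [3.135, -0.002, 1.793]
contact_force: [-0.0, 0.7, -3.4]
opening: 0.0628
grip_force: 25.0
```

send_rows([
  {"translation": [-4, 0.2, 0], "spin": 0, "jaw": 0.4},
  {"translation": [-8, 0.4, 0], "spin": 0, "jaw": 0.4},
  {"translation": [-12, 0.6, 0], "spin": 0, "jaw": 0.4},
  {"translation": [-16, 0.9, 0], "spin": 0, "jaw": 0.4},
  {"translation": [-18.5, 1, 0], "spin": 0, "jaw": 0.4},
])

```text
time: 27.25
tool_pos: [0.6452, 0.1214, 0.1908]
tool_rot: [-3.141, 0.001, 1.788]
contact_force: [0.2, -0.2, -3.4]
opening: 0.0627
grip_force: 25.0
```

send_rows([
  {"translation": [0, 0, 1], "spin": 0, "jaw": 0.4},
  {"translation": [0, 0, 2], "spin": 0, "jaw": 0.4},
  {"translation": [0, 0, 4], "spin": 0, "jaw": 0.4},
  {"translation": [0, 0, 6], "spin": 0, "jaw": 0.4},
  {"translation": [0, 0, 6], "spin": 0, "jaw": 0.4},
])

```text
time: 27.75
tool_pos: [0.6419, 0.1259, 0.1271]
tool_rot: [-3.134, -0.001, 1.791]
contact_force: [0.1, 0.8, -3.2]
opening: 0.0627
grip_force: 25.0
```

```bash
python3 - <<'E'
from h import *
read_camera("wrist");s=monitor.observe();print(s["tool_pos"],s["tool_rot"],s["opening"],s["grip_force"],go(s,[.6467,.122],.1,12))
E
```

```text
[0.64304019 0.12582706 0.1291169 ] [-3.13721143e+00 -9.69003459e-04  1.79133825e+00] 0.06270128735796136 24.999108016490936 (array([-0.46,  0.29,  2.91]), np.float64(0.6), 'q6 -0.14', 'ycur 12.6')
```

send_rows([
  {"translation": [-0.4, 0.2, 0.5], "spin": 0, "jaw": 0.4},
  {"translation": [-0.4, 0.2, 1], "spin": 0, "jaw": 0.4},
  {"translation": [-0.4, 0.2, 1.5], "spin": 0, "jaw": 0.4},
  {"translation": [-0.4, 0.2, 1.5], "spin": 0, "jaw": 0.4},
  {"translation": [-0.4, 0.2, 1.5], "spin": 0, "jaw": 0.4},
])

```text
time: 28.3
tool_pos: [0.6474, 0.1211, 0.1163]
tool_rot: [3.141, -0.0, 1.79]
contact_force: [-0.5, 0.1, -3.2]
opening: 0.063
grip_force: 25.0
```

```bash
python3 - <<'E'
from h import *
read_camera("wrist");s=monitor.observe();print(s["tool_pos"],s["tool_rot"],go(s,[.6467,.122],.1002,12))
E
```

```text
[0.64755338 0.12111885 0.11641878] [ 3.14115481e+00 -8.62119505e-07  1.78968857e+00] (array([ 0.1 , -0.06,  1.62]), np.float64(0.5), 'q6 -0.15', 'ycur 12.5')
```

send_rows([
  {"translation": [0.1, 0, 0.5], "spin": 0, "jaw": 0.4},
  {"translation": [0.1, 0, 1], "spin": 0, "jaw": 0.4},
  {"translation": [0.1, 0, 1.4], "spin": 0, "jaw": 0.4},
  {"translation": [0.1, 0, 1.6], "spin": 0, "jaw": 0.4},
  {"translation": [0.1, 0, 1.6], "spin": 0, "jaw": 0.4},
])

```text
time: 28.85
tool_pos: [0.6472, 0.122, 0.1]
tool_rot: [-3.141, -0.0, 1.79]
contact_force: [-0.2, -0.0, -3.9]
opening: 0.0626
grip_force: 25.0
```

```bash
python3 - <<'E'
from h import *
read_camera("wrist");s=monitor.observe();print(s["tool_pos"],s["tool_rot"],s["contact_force"])
E
```

```text
[0.64729107 0.12210433 0.1001304 ] [ 3.14137415e+00 -5.57238988e-05  1.78974333e+00] [ 0.20870386 -0.95137645 -2.73842591]
```

send_rows([
  {"translation": [0, 0, 0.1], "spin": 0, "jaw": 0.4},
  {"translation": [0, 0, 0.15], "spin": 0, "jaw": 0.4},
  {"translation": [0, 0, 0.15], "spin": 0, "jaw": 0.4},
  {"translation": [0, 0, 0.15], "spin": 0, "jaw": 0.4},
  {"translation": [0, 0, 0.15], "spin": 0, "jaw": 0.4},
])

```text
time: 29.4
tool_pos: [0.6474, 0.1221, 0.0998]
tool_rot: [3.14, 0.0, 1.79]
contact_force: [-3.2, 0.2, 5.3]
opening: 0.0625
grip_force: 25.0
```

send_rows([
  {"translation": [0, 0, 0], "spin": 0, "jaw": 1},
  {"translation": [0, 0, 0], "spin": 0, "jaw": 1},
  {"translation": [0, 0, 0], "spin": 0, "jaw": 1},
  {"translation": [0, 0, 0], "spin": 0, "jaw": 1},
  {"translation": [0, 0, -0.5], "spin": 0, "jaw": 1},
])

```text
time: 29.9
tool_pos: [0.6468, 0.122, 0.103]
tool_rot: [-3.14, -0.0, 1.79]
contact_force: [0.4, 1.2, 0.3]
opening: 0.0914
grip_force: 0.0
```

send_rows([
  {"translation": [0, 0, -2], "spin": 0, "jaw": 1},
  {"translation": [0, 0, -5], "spin": 0, "jaw": 1},
  {"translation": [0, 0, -9], "spin": 0, "jaw": 1},
  {"translation": [0, 0, -13], "spin": 0, "jaw": 1},
  {"translation": [0, 0, -16], "spin": 0, "jaw": 1},
])

```text
time: 30.4
tool_pos: [0.6476, 0.1222, 0.2671]
tool_rot: [3.138, 0.0, 1.79]
contact_force: [0.5, -0.2, 0.8]
opening: 0.0918
grip_force: 0.0
```

send_rows([
  {"translation": [0, 0, 0], "spin": 0, "jaw": 1},
  {"translation": [0, 0, 0], "spin": 0, "jaw": 1},
  {"translation": [0, 0, 0], "spin": 0, "jaw": 1},
  {"translation": [0, 0, 0], "spin": 0, "jaw": 1},
  {"translation": [0, 0, 0], "spin": 0, "jaw": 1},
])

```text
time: 30.9
tool_pos: [0.6469, 0.1221, 0.2624]
tool_rot: [-3.139, -0.0, 1.79]
contact_force: [0.9, 0.2, 0.4]
opening: 0.0918
grip_force: 0.0
```

```bash
python3 - <<'E'
from h import *
V=View("wrist","w12");s=V.st;print(s["time"],s["tool_pos"])
h=cv2.cvtColor(V.p,cv2.COLOR_RGB2HSV)
print(V.top(.146,np.array([.6466,.1213]),.06,.007))
print(go(s,[.433,-.322],.22,0))
E
```

```text
30.9 [0.6468817  0.12206877 0.26238624]
{'c': array([0.6487, 0.1213]), 'size': array([56.4, 57. ]), 'ang': np.float64(-77.42), 'z': 0.1464, 'edge': False}
(array([-38.7 , -30.51,   4.29]), np.float64(12.5), 'q6 -0.15', 'ycur 12.5')
```

send_rows([
  {"translation": [-3.6, -2.8, 0], "spin": 2, "jaw": 1},
  {"translation": [-7.2, -5.6, 0], "spin": 4, "jaw": 1},
  {"translation": [-10.8, -8.4, 0], "spin": 6, "jaw": 1},
  {"translation": [-14.4, -11.2, 0], "spin": 8, "jaw": 1},
  {"translation": [-18, -14, 0], "spin": 10, "jaw": 1},
])

```text
time: 31.45
tool_pos: [0.5486, -0.0854, 0.2635]
tool_rot: [-3.141, -0.0, 1.614]
contact_force: [-0.2, -1.3, 1.0]
opening: 0.0917
grip_force: 0.0
```

```bash
python3 - <<'E'
from h import *
s=monitor.observe();print(s["tool_pos"],go(s,[.433,-.322],.22,0))
E
```

```text
[ 0.54858017 -0.08539099  0.26345279] (array([-23.14, -12.57,   4.35]), np.float64(2.5), 'q6 -0.34', 'ycur 2.5')
```

send_rows([
  {"translation": [-4.2, -2.3, 1], "spin": 1, "jaw": 1},
  {"translation": [-8.4, -4.6, 2], "spin": 2, "jaw": 1},
  {"translation": [-12.6, -6.9, 3], "spin": 2, "jaw": 1},
  {"translation": [-16.8, -9.2, 4], "spin": 2, "jaw": 1},
  {"translation": [-21, -11.4, 4.3], "spin": 2, "jaw": 1},
])

```text
time: 31.95
tool_pos: [0.4435, -0.3001, 0.2195]
tool_rot: [-3.14, -0.001, 1.58]
contact_force: [1.1, 0.1, 0.2]
opening: 0.0921
grip_force: 0.0
```

send_rows([
  {"translation": [0, 0, 0], "spin": 0, "jaw": 1},
  {"translation": [0, 0, 0], "spin": 0, "jaw": 1},
  {"translation": [0, 0, 0], "spin": 0, "jaw": 1},
  {"translation": [0, 0, 0], "spin": 0, "jaw": 1},
  {"translation": [0, 0, 0], "spin": 0, "jaw": 1},
])

```text
time: 32.45
tool_pos: [0.4458, -0.2978, 0.2208]
tool_rot: [3.141, 0.0, 1.582]
contact_force: [0.3, 0.4, 0.5]
opening: 0.0919
grip_force: 0.0
```

```bash
python3 - <<'E'
from h import *
V=View("wrist","w13");s=V.st;print(s["time"],s["tool_pos"],s["tool_rot"])
b=V.top(.061,np.array([.433,-.322]),.05,.008);print(b,go(s,b["c"],.1,0))
h=cv2.cvtColor(V.p,cv2.COLOR_RGB2HSV)
print("yel",V.find((h[...,0]>20)&(h[...,0]<35)&(h[...,1]>180),.042,np.array([.37,-.43]),.1))
E
```

```text
32.45 [ 0.44578691 -0.29776123  0.22081838] [3.14127411e+00 2.50612598e-05 1.58242792e+00]
{'c': array([ 0.4358, -0.3246]), 'size': array([52.7, 52.7]), 'ang': np.float64(-89.31), 'z': 0.0608, 'edge': False} (array([-2.67, -1.03, 12.08]), np.float64(0.7), 'q6 -0.74', 'ycur 0.7')
yel {'c': array([ 0.3848, -0.4197]), 'size': array([38.4, 78.5]), 'ang': np.float64(22.85), 'z': 0.0311, 'edge': False}
```

View pics/w13.png

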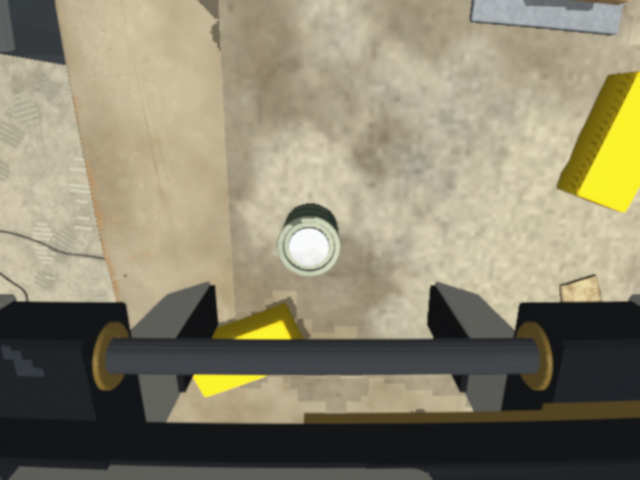

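The tin is at (309,245), measured at (0.436, -0.325) with the expected 53 mm diameter. The yellow block's edge is about 50 mm away, so the fingers have room.

send_rows([
  {"translation": [-1, -0.5, 2], "spin": 0, "jaw": 1},
  {"translation": [-2.5, -1, 5], "spin": 0, "jaw": 1},
  {"translation": [-2.6, -1, 9], "spin": 0, "jaw": 1},
  {"translation": [-2.6, -1, 12], "spin": 0, "jaw": 1},
  {"translation": [-2.6, -1, 12], "spin": 0, "jaw": 1},
])

```text
time: 33.0
tool_pos: [0.4336, -0.3227, 0.097]
tool_rot: [-3.136, -0.006, 1.581]
contact_force: [-0.3, 0.4, 0.5]
opening: 0.092
grip_force: 0.0
```

```bash
python3 - <<'E'
from h import *
read_camera("wrist");s=monitor.observe();print(s["tool_pos"],go(s,[.4358,-.3246],.018,0))
E
```

```text
[ 0.43486151 -0.32381319  0.09949882] (array([-0.1 ,  0.12,  8.15]), np.float64(0.6), 'q6 -0.79', 'ycur 0.6')
```

send_rows([
  {"translation": [0, 0.1, 3], "spin": 0, "jaw": 1},
  {"translation": [0, 0.1, 5.5], "spin": 0, "jaw": 1},
  {"translation": [0, 0.1, 7.3], "spin": 0, "jaw": 0.9},
  {"translation": [0, 0.1, 8.1], "spin": 0, "jaw": 0.8},
  {"translation": [0, 0.1, 8.1], "spin": 0, "jaw": 0.7},
])

```text
time: 33.55
tool_pos: [0.437, -0.3251, 0.0204]
tool_rot: [3.141, 0.001, 1.581]
contact_force: [0.2, -0.5, 0.0]
opening: 0.0722
grip_force: 0.0
```

send_rows([
  {"translation": [0, 0, 0], "spin": 0, "jaw": 0.3},
  {"translation": [0, 0, 0], "spin": 0, "jaw": 0.3},
  {"translation": [0, 0, 0], "spin": 0, "jaw": 0.3},
  {"translation": [0, 0, 0], "spin": 0, "jaw": 0.3},
  {"translation": [0, 0, 0], "spin": 0, "jaw": 0.3},
], force=25)

```text
time: 34.05
tool_pos: [0.4367, -0.3255, 0.021]
tool_rot: [3.14, 0.001, 1.58]
contact_force: [-1.7, 0.9, 6.5]
opening: 0.0532
grip_force: 25.0
```

```bash
python3 - <<'E'
from h import *
s=monitor.observe();print(s["tool_pos"],s["tool_rot"],s["opening"],s["grip_force"],go(s,[.6378,-.089],.18,0))
E
```

```text
[ 0.43671488 -0.32549591  0.02097312] [3.14035820e+00 1.39589102e-03 1.58042662e+00] 0.053213850585622405 25.00267267227173 (array([ 23.43,  20.35, -15.91]), np.float64(0.6), 'q6 -0.79', 'ycur 0.6')
```

send_rows([
  {"translation": [0, 0, -2], "spin": 0, "jaw": 0.3},
  {"translation": [0, 0, -6], "spin": 0, "jaw": 0.3},
  {"translation": [0.5, 0.5, -10], "spin": 0, "jaw": 0.3},
  {"translation": [2.5, 2.5, -13], "spin": 0, "jaw": 0.3},
  {"translation": [5, 5, -15], "spin": 0, "jaw": 0.3},
])

```text
time: 34.55
tool_pos: [0.4864, -0.2752, 0.1727]
tool_rot: [3.139, 0.002, 1.578]
contact_force: [0.6, -0.5, -1.7]
opening: 0.0534
grip_force: 25.0
```

send_rows([
  {"translation": [3, 3, 0], "spin": 0, "jaw": 0.3},
  {"translation": [6.5, 6, 0], "spin": 0, "jaw": 0.3},
  {"translation": [10, 9, 0], "spin": 0, "jaw": 0.3},
  {"translation": [13.5, 12, 0], "spin": 0, "jaw": 0.3},
  {"translation": [16, 14, 0], "spin": 0, "jaw": 0.3},
])

```text
time: 35.05
tool_pos: [0.6257, -0.1104, 0.1697]
tool_rot: [3.141, -0.001, 1.582]
contact_force: [-0.2, -0.2, -1.7]
opening: 0.0532
grip_force: 25.0
```

send_rows([
  {"translation": [1, 0.6, 1], "spin": 0, "jaw": 0.3},
  {"translation": [2, 1.2, 3], "spin": 0, "jaw": 0.3},
  {"translation": [2.4, 1.4, 5], "spin": 0, "jaw": 0.3},
  {"translation": [2.4, 1.4, 5.5], "spin": 0, "jaw": 0.3},
  {"translation": [2.4, 1.4, 5.5], "spin": 0, "jaw": 0.3},
])

```text
time: 35.55
tool_pos: [0.6371, -0.0895, 0.1136]
tool_rot: [-3.139, -0.001, 1.58]
contact_force: [-0.3, 0.7, -1.7]
opening: 0.0534
grip_force: 25.0
```

```bash
python3 - <<'E'
from h import *
read_camera("wrist");read_camera("wrist");s=monitor.observe();print(s["tool_pos"],s["tool_rot"],s["opening"],s["grip_force"],go(s,[.638,-.0899],.1,0))
E
```

```text
[ 0.6382387  -0.08990134  0.11553736] [3.14052314e+00 3.41353579e-04 1.57944034e+00] 0.053243109038431526 24.999688267707825 (array([ 0.  , -0.03,  1.55]), np.float64(0.5), 'q6 -0.27', 'ycur 0.5')
```

send_rows([
  {"translation": [0, 0, 0.8], "spin": 0, "jaw": 0.3},
  {"translation": [0, 0, 1.6], "spin": 0, "jaw": 0.3},
  {"translation": [0, 0, 2.2], "spin": 0, "jaw": 0.3},
  {"translation": [0, 0, 2.5], "spin": 0, "jaw": 0.3},
  {"translation": [0, 0, 2.6], "spin": 0, "jaw": 0.3},
])

```text
time: 36.15
tool_pos: [0.6378, -0.089, 0.0881]
tool_rot: [-3.141, -0.0, 1.58]
contact_force: [-1.0, 0.1, -1.1]
opening: 0.053
grip_force: 25.0
```

```bash
python3 - <<'E'
from h import *
read_camera("wrist");read_camera("wrist");s=monitor.observe();print(s["tool_pos"],s["tool_rot"],s["contact_force"],go(s,[.638,-.0899],.0876,0))
E
```

```text
[ 0.63813795 -0.08903416  0.08855862] [-3.14157559e+00 -1.10184442e-04  1.58028472e+00] [ 1.01024233 -0.33638181 -1.65334173] (array([-0.09, -0.01,  0.1 ]), np.float64(0.5), 'q6 -0.27', 'ycur 0.5')
```

send_rows([
  {"translation": [-0.1, 0, 0.1], "spin": 0, "jaw": 0.3},
  {"translation": [-0.1, 0, 0.15], "spin": 0, "jaw": 0.3},
  {"translation": [-0.1, 0, 0.15], "spin": 0, "jaw": 0.3},
  {"translation": [-0.1, 0, 0.15], "spin": 0, "jaw": 0.3},
  {"translation": [-0.1, 0, 0.15], "spin": 0, "jaw": 0.3},
])

```text
time: 36.75
tool_pos: [0.6385, -0.0899, 0.0881]
tool_rot: [3.14, 0.0, 1.58]
contact_force: [-1.7, 1.7, 5.5]
opening: 0.0534
grip_force: 25.0
```

send_rows([
  {"translation": [0, 0, 0], "spin": 0, "jaw": 1},
  {"translation": [0, 0, 0], "spin": 0, "jaw": 1},
  {"translation": [0, 0, 0], "spin": 0, "jaw": 1},
  {"translation": [0, 0, 0], "spin": 0, "jaw": 1},
  {"translation": [0, 0, -0.5], "spin": 0, "jaw": 1},
])

```text
time: 37.25
tool_pos: [0.6376, -0.09, 0.0914]
tool_rot: [-3.14, -0.0, 1.58]
contact_force: [0.1, -0.8, -1.0]
opening: 0.0887
grip_force: 0.0
```

send_rows([
  {"translation": [0, 0, -2], "spin": 0, "jaw": 1},
  {"translation": [0, 0, -5], "spin": 0, "jaw": 1},
  {"translation": [0, 0, -9], "spin": 0, "jaw": 1},
  {"translation": [0, 0, -13], "spin": 0, "jaw": 1},
  {"translation": [0, 0, -17], "spin": 0, "jaw": 1},
])

```text
time: 37.75
tool_pos: [0.6379, -0.09, 0.2642]
tool_rot: [3.141, 0.0, 1.58]
contact_force: [1.0, 1.0, 0.1]
opening: 0.0917
grip_force: 0.0
```

send_rows([
  {"translation": [4, -0.5, -3], "spin": 0, "jaw": 1},
  {"translation": [8, -1, -6], "spin": 0, "jaw": 1},
  {"translation": [10, -1, -7], "spin": 0, "jaw": 1},
  {"translation": [10, -1, -7], "spin": 0, "jaw": 1},
  {"translation": [10, -1, -7], "spin": 0, "jaw": 1},
])

```text
time: 38.25
tool_pos: [0.627, 0.0098, 0.3321]
tool_rot: [-3.142, 0.0, 1.581]
contact_force: [-0.6, -1.0, -0.4]
opening: 0.0916
grip_force: 0.0
```

```bash
python3 - <<'E'
from h import *
read_camera("wrist");V=View("wrist","w14");s=V.st;print(s["time"],s["tool_pos"])
for n,z,a,r in[("jar",.146,(.6468,.121),.06),("tin",.128,(.638,-.089),.06),("slat",.067,(.642,.016),.18)]:
    try: print(n,V.top(z,np.array(a),r,.007))
    except Exception as e: print(n,e)
E
```

```text
38.3 [0.62690143 0.00913733 0.33133056]
jar {'c': array([0.6485, 0.12  ]), 'size': array([55.4, 56. ]), 'ang': np.float64(-89.35), 'z': 0.1464, 'edge': False}
tin {'c': array([ 0.6398, -0.0885]), 'size': array([52.7, 53.4]), 'ang': np.float64(-89.45), 'z': 0.1278, 'edge': False}
slat {'c': array([0.6435, 0.0064]), 'size': array([ 59.9, 197.4]), 'ang': np.float64(87.63), 'z': 0.0678, 'edge': False}
```

View pics/w14.png

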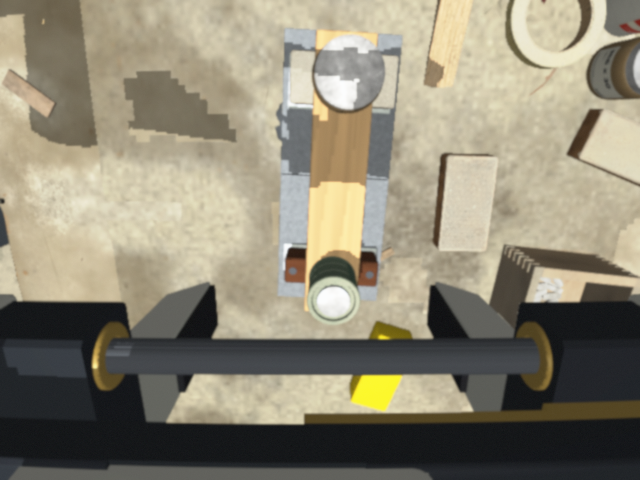

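The view shows the jar at (350,73) and the tin at (335,295), both upright and centred within about 2 mm. The slat lies across both feet.

```bash
python3 -c "
from cell import job
print(job.hand_in())"
```

```text
the job is handed in; nothing more can be done
None
```

The rack is built as asked and handed in at about 38 s: both feet are on their matching papers, the slat is centred across them, and the jar and tin stand upright, each within about 2 mm of its foot's centre; the cork block and wedge were not touched.

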